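# Load the drying chamber with filter discs

### The arm

A 7-joint arm with a two-finger parallel gripper is mounted at the origin on the work surface. World frame = base frame: x ahead of the robot, y to its left, z up, the work surface at z = 0. Lengths are in m, angles in rad, forces in N, time in s.
With the tool pointing down it reaches from about 0.4 to 0.925 m from the base axis. Payload 4.1 kg.
Tool frame: the origin (TCP) lies midway between the tips of the shut fingers; the grasp point (between the pads) lies 19 mm behind it; z points along the fingers, y is the line along which they close (so a half turn about z gives the same grasp; the last joint's range is limited). The gripper opens to 85 mm and grips with 20 to 120 N. Pads are 22 mm wide; open, the fingers measure 114 mm over their backs; the gripper's body (76 mm by 85 mm) begins 54 mm behind the grasp point. The pads swing forward as they close: fully open they stand 13 mm farther back than shut.
Start: joints at [1.22, 0.398, 0.045, 1.537, -0.019, 1.207, -0.051], TCP at [0.162, -0.63, 0.206] pointing down, gripper open.
Joint ranges: [-2.82, 2.82], [-0.49, 2.23], [-1.37, 1.46], [0, 2.46], [-1.36, 4.5], [0.23, 2], [-2.94, 2.94]. Speed limits (rad/s): [2.57, 2.57, 3.14, 3.14, 3.14, 3.14, 3.14].

### API

Orientations are given as a unit quaternion [x, y, z, w].
In Python, from cell import r gives the robot as it stands.
- The arm moves only by the tool servo_tool, never from a script. Its argument "steps" is a list that holds one entry, the list of rows, each a list of 7 numbers: the shift along the tool's x, y, z in mm, then the turn, a rotation vector about the tool's x, y, z in degrees, then the finger opening in mm, from 0 to 85.4. In form: [[[tx, ty, tz, wx, wy, wz, grip], ...]]. A call has 1 to 20 rows; each row shifts and turns the commanded pose from where the row before left it, along the tool's axes as they then stand; what a row does not reach is not made up. A row lasts 1/8 s, in which the tool goes at most 62.5 mm and 10.7 degrees, less where a joint would pass 70% of its speed; a pose out of reach is approached as far as the arm can. A call is refused whole if a number of a shift passes 62.5 or a number of a turn 10.7, either way. A call with a gripper value outside its range is refused whole. The fingers move at their own pace and stop on an object; "squeeze" is the grip in N (left out, the last holds). Time passes only in rows, so rows that do not move let the fingers close. It gives the time, the measured TCP pose, the force, the opening and the grip force at its end, in the units of the state.
- r.get_state(): the state, without advancing time (a new reading comes with each control period).
- r.camera(name): name is "side" or "top" or "wrist"; returns a dict with "color" (400x640x3 uint8, red, green, blue), "fx", "fy", "cx", "cy" (pixels), "position" and "attitude" of the camera in the world. Camera axes: x right, y down, z forward; pixel columns grow to the right and rows downward; lengths in m; the calibration is good to about 2 mm. The wrist camera is an equidistant fisheye: a pixel r from the principal point sees the ray r / f radians off the axis. A picture is of the moment at which its call begins. There is no depth.
- r.close_job(): hands the job in; it is judged then, once.
Trained networks look in a picture, given as the dict that the camera call returned (one of the last four; its "shot" number tells which), for a name from the list of things; names that differ only in an ending like _2 or _b are one class to them, and where a whole thing is asked for, a point or a joint stands for the part that bears it (a point fixed in the world has none). Each returns a list of dicts, best first, with "conf" (0 to 1); they miss things now and then, are a little off and sometimes report something else, mostly with a low value. They report only what shows in the picture. A call takes as long as a camera call. They do not tell look-alikes from the thing itself.
- r.silhouettes(picture, thing): "mask" (400x640 bool, what is visible of it) and "box" ([left, top, width, height] as shares, 0 to 1, of the picture: columns of its width, rows of its height, round what is visible of it).
- r.mark_of(picture, thing): "at" ([column, row] as shares, 0 to 1, of the picture: columns of its width, rows of its height: a listed point, or the origin of a listed thing).
The state is a dict: "t": time; "joint_pos": joint angles; "qvel": joint speeds; "joint_efforts": joint torques, N m; "eef_pos": TCP position; "tool_rot": TCP orientation; "force": force on the tool from outside, world axes, zero at the start; "wrist_torque": the same for the moment, N m; "gripper_width": finger opening in m; "finger_force": force on a finger pad.
Only numpy, scipy, OpenCV 4.12 (cv2) and the standard library are available. Lean on these libraries where they do the work, as an engineer would, in place of code of your own. Each camera call takes 0.05 s, during which the arm holds its last target. There are 200 camera calls.

### The job

To load the drying chamber, first slide the pot, without lifting it, from the near ring mark on the hotplate to the middle of the far one, so that the chamber's cover has room to swing; then slide the thumb latch on the chamber aside so that the cover springs fully open. Slide every filter-disc carrier on the bench fully home into a slot of its own in the chamber, tab outwards, and when all are in, push the cover shut until the latch snaps over its catch. Last, slide the pot back to the middle of the near mark, again without lifting it, and leave the other things on the bench where they are.

Things in the scene. Friction and masses are not known exactly. Their poses are not given: they have to be found in the camera images.
- chamber: fixed glazed drying chamber, 130 mm wide and deep, roof 158 high. Origin: on the bench under the middle of its front opening; +x goes straight in (away from the robot), +y left. Three 6 mm thick shelves from the opening inward, tops 40, 76 and 112 mm above the bench; roof underside at 152; 106 mm between the side walls; the back wall stops a disc 4 mm beyond its home place
- latch_rib (a point): centre of the thumb latch's black upright rib on the chamber roof near its left front corner: 26 mm long (chamber x) x 12 mm wide (chamber y) x 26 mm tall; free space beside it. The rib stands on a flat steel slide whose top is 13 mm below this point
- latch (a joint): travel of the thumb latch in m: 0 latched; slides towards chamber +y to 0.018 against a spring (2 to 4 N) and springs back by itself. From about 0.011 on its hook frees the steel catch post on the cover, which then springs open. As the cover is pushed shut, the post cams the hook aside (about 6 N at the free edge) and it snaps back
- cover (a joint): angle in rad of the sprung clear hood over the opening: 0 shut, 1.75 fully open, held open by about 0.1 N m. Vertical hinge at the chamber's right front corner; the free (left) edge swings towards the robot, then right. Hood 130 mm wide, 34 to 156 mm above the bench, standing 84 mm out of the front when shut, its inside clear of the tabs of discs fully home by 9 mm
- cover_hinge (a point): point on the cover's vertical hinge axis, 95 mm above the bench; it does not move. Its own axes turn with the cover: its y points from the hinge to the free edge, its -x is the outward normal of the front pane
- cover_pane (a point): point on the top edge of the cover's outer front face, 156 mm above the bench, 20 mm from the free edge (in the axes of cover_hinge x -84, y +110 mm from the hinge axis); moves with the cover; push the pane near here to shut it
- slot0 (a point): where the origin of a disc carrier lies when it is fully home in slot 0 (lowest): on the shelf, 40 mm above the bench, 54 mm inside the opening on the chamber's centre line; the axes are the chamber's
- slot1 (a point): where the origin of a disc carrier lies when it is fully home in slot 1 (middle): on the shelf, 76 mm above the bench, 54 mm inside the opening on the chamber's centre line; the axes are the chamber's
- slot2 (a point): where the origin of a disc carrier lies when it is fully home in slot 2 (top): on the shelf, 112 mm above the bench, 54 mm inside the opening on the chamber's centre line; the axes are the chamber's
- disc1: filter-disc carrier (None if absent, 120 g): flat aluminium D-shaped plate 100 mm across, 5 thick (front half round, square behind) under a round paper filter, with a 14 x 5 mm stem to its -x ending in an upright black tab, 26 mm long (x), 14 wide (y), 5 to 30 mm above the underside, its centre 112 mm from the origin. Origin: underside, disc centre. In a slot +x points inward
- disc2: filter-disc carrier (None if absent, 120 g): flat aluminium D-shaped plate 100 mm across, 5 thick (front half round, square behind) under a round paper filter, with a 14 x 5 mm stem to its -x ending in an upright black tab, 26 mm long (x), 14 wide (y), 5 to 30 mm above the underside, its centre 112 mm from the origin. Origin: underside, disc centre. In a slot +x points inward
- disc3: filter-disc carrier (None if absent, 120 g): flat aluminium D-shaped plate 100 mm across, 5 thick (front half round, square behind) under a round paper filter, with a 14 x 5 mm stem to its -x ending in an upright black tab, 26 mm long (x), 14 wide (y), 5 to 30 mm above the underside, its centre 112 mm from the origin. Origin: underside, disc centre. In a slot +x points inward
- hotplate: fixed flat twin hotplate at the right of the chamber's front, 180 x 350 mm, 24 mm high; two ring marks 128 mm across lie along its y axis, 190 mm apart. Origin: centre of its underside
- mark_near (a point): centre of the ring mark beside the chamber, on the hotplate's top; the pot starts here, in the way of the cover
- mark_far (a point): centre of the other ring mark, to the right, on the hotplate's top
- pot: closed steel pot, 110 mm across, 70 mm to its lid, 0.6 kg, lid fast on it, with a black knob. Origin: centre of its underside
- pot_knob (a point): centre of the pot's black knob: 30 x 30 x 30 mm with rounded edges and sides along the pot's axes, 85 mm above the pot's underside
- wash_bottle: white plastic wash bottle with orange cap, 60 mm across, 150 tall, bystander; origin: centre of its underside
- flask: conical glass flask, 72 mm across, 110 tall, bystander; origin: centre of its underside
- jar: amber jar, 56 mm across, 75 tall, bystander; origin: centre of its underside
- dish: small white ceramic dish, 64 mm across, 28 tall, bystander; origin: centre of its underside
- brush: lab brush, 150 mm long, bystander; origin: middle of its length
- beaker: glass beaker, 60 mm across, 75 tall, bystander; origin: centre of its underside
Mind the look-alikes: they are no part of the job. What is shaped like the disc1 but purple is not meant.

How it is judged:
By the outcome, as a careful person would: the job done as asked, in the order asked, and still so for the second after the job is handed in, with the robot touching nothing.
Of disc1, disc2, disc3 only 2 to 3 are there at a start; the rules pass over those that are not, and their reading is None.
At some moment in a run one of disc1, disc2, disc3 may be knocked a few centimetres aside while the robot is not near it.
It also fails if it takes over 210 s, if anything falls off the work surface, if the arm or the gripper's body presses on something with over 40 N, if the wrist force passes 120 N, or if a joint passes its speed limit or range.

## Working session

There is one attempt and no reset: what is moved stays moved. The work goes in short steps, Python scripts to look and compute and a tool call to move; the robot and the scene stay as the last step left them, time stands still between calls to the robot, and variables do not carry over. Pictures are saved under pics/ and viewed, at most 14 in all, crops included, and the job is handed in when it is done.

Besides the shell and the picture viewer there is one more tool, called as name([rows], argument=value, ...), one row to a line, values as JSON. servo_tool: Moves the arm, as the interface text tells. Its arguments: {"type":"object","properties":{"steps":{"type":"array","items":{"type":"array","items":{"type":"array","items":{"type":"number"}}}},"squeeze":{"type":"number"}},"required":["steps"]}

```bash
ls; mkdir -p pics
cat > h.py <<'E'
import numpy as np, cv2
from scipy.spatial.transform import Rotation as R
from cell import r
def snap(n,f=None):
    p=r.camera(n)
    if f: cv2.imwrite('pics/'+f,p['color'][:,:,::-1])
    return p
def att(p):
    a=np.array(p['attitude'],float)
    return R.from_quat(a) if a.size==4 else R.from_matrix(a.reshape(3,3))
def ray(p,u,v,wrist=False):
    x=(u-p['cx'])/p['fx'];y=(v-p['cy'])/p['fy']
    if wrist:
        t=np.hypot(x,y); s=np.sin(t)/max(t,1e-9); d=np.array([x*s,y*s,np.cos(t)])
    else: d=np.array([x,y,1.])
    return np.array(p['position']),att(p).apply(d/np.linalg.norm(d))
def atz(p,u,v,z,wrist=False):
    o,d=ray(p,u,v,wrist); return o+d*(z-o[2])/d[2]
def proj(p,X,wrist=False):
    c=att(p).inv().apply(np.array(X)-p['position'])
    if wrist:
        t=np.arctan2(np.hypot(c[0],c[1]),c[2]); n=np.hypot(c[0],c[1])
        return np.array([p['cx']+p['fx']*t*c[0]/n,p['cy']+p['fy']*t*c[1]/n])
    return np.array([p['cx']+p['fx']*c[0]/c[2],p['cy']+p['fy']*c[1]/c[2]])
def tri(obs):
    A=np.zeros((3,3));b=np.zeros(3)
    for o,d in obs:
        M=np.eye(3)-np.outer(d,d);A+=M;b+=M@o
    X=np.linalg.solve(A,b); return X,max(np.linalg.norm((np.eye(3)-np.outer(d,d))@(X-o)) for o,d in obs)
def px(m): return m['at'][0]*640,m['at'][1]*400
def tool(v,w=None):
    s=r.get_state(); q=R.from_quat(s['tool_rot'])
    return q.inv().apply(v)
E
python3 - <<'E'
from h import *
np.set_printoptions(precision=3,suppress=True)
T=snap('top','top0.png');S=snap('side','side0.png')
for p in(T,S): print(p['position'],p['attitude'],p['fx'],p['cx'],p['cy'])
s=r.get_state();print(s['t'],s['eef_pos'],s['tool_rot'],s['gripper_width'],s['joint_pos'],s['force'])
for n in ['latch_rib','cover_hinge','cover_pane','slot0','slot1','slot2','mark_near','mark_far','pot_knob','pot','hotplate','chamber','disc1']:
    for nm,p in(('top',T),('side',S)):
        print(n,nm,[(np.round(px(m)),round(m['conf'],2)) for m in r.mark_of(p,n)[:5]])
E
```

```text
pics
[0.426 0.05  1.041] [ 0.714 -0.699  0.025 -0.031] 377.9353461840681 316.74847363213155 203.7666508781183
[-0.081  0.705  0.909] [-0.338  0.847 -0.384  0.144] 389.1793539858331 319.35095205116113 198.28563165078998
0.1 [ 0.162 -0.629  0.205] [ 0.992  0.126 -0.    -0.001] 0.08531101766068279 [ 1.22   0.399  0.045  1.538 -0.019  1.207 -0.051] [-0.387  0.761 -0.35 ]
latch_rib top [(array([329., 137.]), 0.7)]
latch_rib side [(array([291., 166.]), 0.46)]
cover_hinge top []
cover_hinge side [(array([367., 168.]), 0.53)]
cover_pane top [(array([331., 186.]), 0.93), (array([330., 139.]), 0.26)]
cover_pane side [(array([319., 186.]), 0.76)]
slot0 top [(array([274., 195.]), 0.58)]
slot0 side [(array([296., 169.]), 0.86), (array([294., 175.]), 0.71), (array([297., 186.]), 0.65)]
slot1 top [(array([274., 195.]), 0.58)]
slot1 side [(array([296., 169.]), 0.86), (array([294., 175.]), 0.71), (array([297., 186.]), 0.65)]
slot2 top [(array([274., 195.]), 0.58)]
slot2 side [(array([296., 169.]), 0.86), (array([294., 175.]), 0.71), (array([297., 186.]), 0.65)]
mark_near top []
mark_near side [(array([361., 190.]), 0.8), (array([320., 181.]), 0.73)]
mark_far top [(array([476., 198.]), 0.62)]
mark_far side [(array([392., 165.]), 0.81)]
pot_knob top [(array([413., 197.]), 0.69)]
pot_knob side [(array([358., 188.]), 0.66), (array([364., 168.]), 0.58), (array([222., 238.]), 0.25)]
pot top [(array([404., 200.]), 0.85), (array([267., 120.]), 0.42)]
pot side [(array([363., 190.]), 0.6)]
hotplate top [(array([439., 198.]), 0.9), (array([475., 199.]), 0.49)]
hotplate side [(array([374., 181.]), 0.63)]
chamber top [(array([276., 197.]), 0.69), (array([266., 118.]), 0.35)]
chamber side [(array([309., 204.]), 0.63)]
disc1 top [(array([228., 194.]), 0.78), (array([274., 197.]), 0.78), (array([175., 146.]), 0.59), (array([330., 187.]), 0.24)]
disc1 side [(array([258., 274.]), 0.97), (array([292., 244.]), 0.86), (array([184., 274.]), 0.8)]
```

View pics/top0.png

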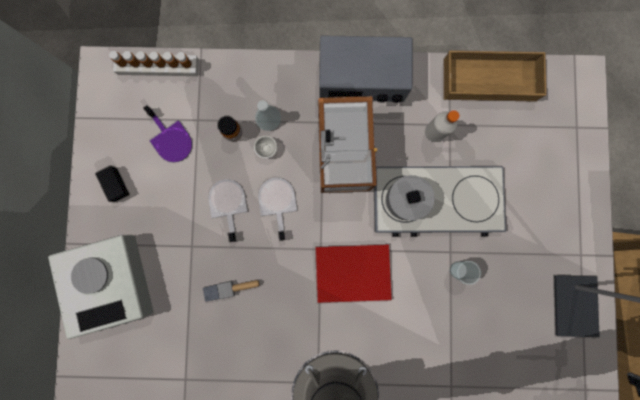

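View pics/side0.png

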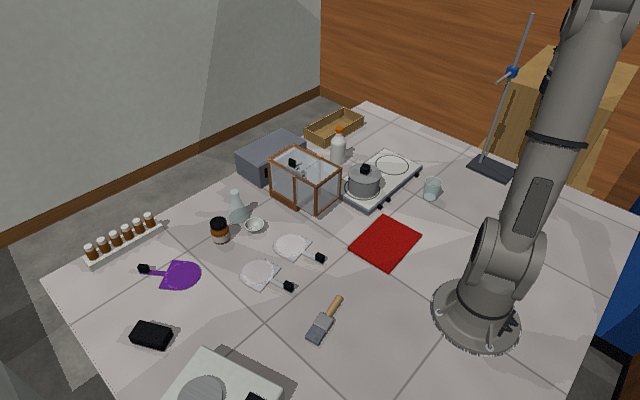

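Top view: candidates for a disc are silver plates at (228,194) and (277,195), tabs towards the robot at (233,237) and (281,235). The purple one at (172,140) is the decoy. The chamber is at (347,145) with its cover facing the robot, the pot at (410,198) and the far ring at (476,198). So two carriers are present.

Run:
```python
from h import *
np.set_printoptions(precision=3,suppress=True)
T=snap('top');S=snap('side')
g=lambda p,n,i=0: ray(p,*px(r.mark_of(p,n)[i]))
for n in ['latch_rib','cover_pane','pot_knob']:
    print(n,*tri([g(T,n),g(S,n)]))
print('far',[atz(p,*px(r.mark_of(p,'mark_far')[0]),.024) for p in(T,S)])
print('potknob top',atz(T,*px(r.mark_of(T,'pot_knob')[0]),.109), 'hotplate',atz(T,*px(r.mark_of(T,'hotplate')[0]),0))
for p in(T,S):
  for m in r.mark_of(p,'disc1')[:4]: print(m['conf'],atz(p,*px(m),0.0))
for u,v in [(233,237),(281,235)]: print('tab',atz(T,u,v,.025))
# line detection helper crop: chamber 
c=T['color'][85:245,305:515]; cv2.imwrite('pics/c1.png',cv2.resize(c,None,fx=3.8,fy=3.7,interpolation=cv2.INTER_CUBIC)[:,:,::-1])
W=snap('wrist','w0.png');print(W['position'],W['attitude'],W['fx'],W['cx'],W['cy'])
for m in r.silhouettes(T,'hotplate')[:1]:
    cnt=max(cv2.findContours(m['mask'].astype('uint8'),0,2)[0],key=cv2.contourArea)
    b=cv2.boxPoints(cv2.minAreaRect(cnt));print('hp corners',b,[atz(T,*q,.024)[:2] for q in b])
```

```text
latch_rib [0.652 0.03  0.174] 0.0006807234036077817
cover_pane [0.537 0.021 0.152] 0.0029062735270905826
pot_knob [ 0.509 -0.173  0.118] 0.00019701392573045448
far [array([ 0.528, -0.368,  0.024]), array([ 0.514, -0.341,  0.024])]
potknob top [ 0.51  -0.175  0.109] hotplate [ 0.539 -0.275  0.   ]
0.86 [0.526 0.168 0.   ]
0.81 [0.517 0.305 0.   ]
0.72 [0.664 0.461 0.   ]
0.84 [0.515 0.164 0.   ]
0.75 [ 0.519  0.313 -0.   ]
0.27 [ 0.525 -0.263  0.   ]
tab [0.412 0.282 0.025]
tab [0.42  0.154 0.025]
[ 0.232 -0.612  0.374] [ 0.782 -0.607 -0.086  0.111] 309.70691628693146 317.4455476397103 200.13169029574215
hp corners [[374. 236.]
 [374. 166.]
 [505. 166.]
 [505. 236.]] [array([ 0.423, -0.096]), array([ 0.612, -0.094]), array([ 0.619, -0.448]), array([ 0.43 , -0.445])]
```

View pics/c1.png

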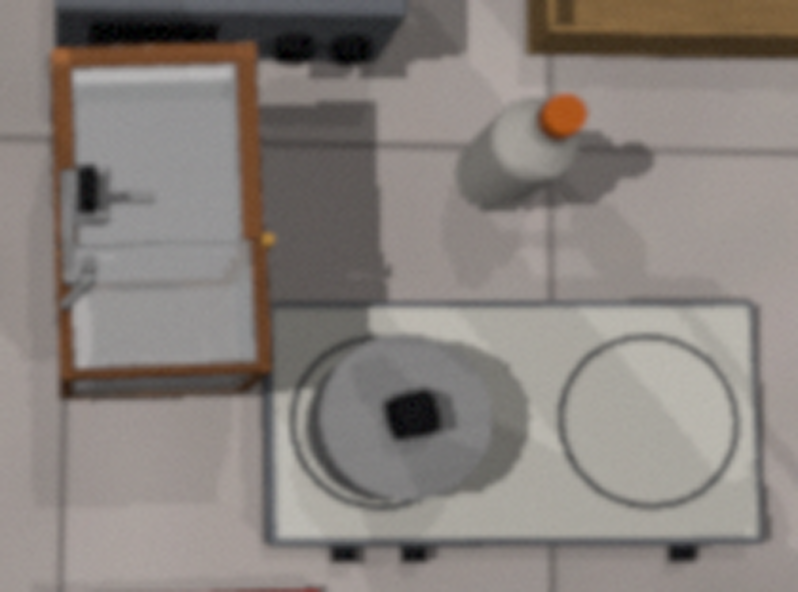

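The crop confirms it. The pot's knob is at (413,413), slightly turned, the far ring is centred at (648,421), the near ring is at about (380,421), and the cover's front edge is at crop row 372.

Run:
```python
from h import *
np.set_printoptions(precision=4,suppress=True)
T=snap('top');S=snap('side')
f=lambda a,b,z: atz(T,305+a/3.8-.4,85+b/3.7-.4,z)[:2]
for n,a,b,z in [('hinge',267,238,.156),('roofBL',53,50,.158),('roofBR',256,45,.158),('covFL',66,372,.156),('covFR',272,372,.156),('far',648,421,.024),('near',380,421,.024),('hpTL',270,303,.024),('hpTR',754,301,.024),('hpBR',764,542,.024),('hpBL',268,545,.024),('rib top',88,188,.184),('knob',413,413,.124)]:
    print(n,f(a,b,z))
# hypothesised chamber from these: project into side picture
m=r.silhouettes(T,'disc1'); 
for q in m[:3]: print(q['conf'],np.round(np.array(q['box'])*[640,400,640,400]))
crop=lambda p,x,y,w,h,k,f: cv2.imwrite('pics/'+f,cv2.resize(p['color'][y:y+h,x:x+w],None,fx=k,fy=k,interpolation=cv2.INTER_CUBIC)[:,:,::-1])
crop(T,195,165,120,90,6.6,'c2.png'); crop(S,260,125,160,115,5,'c3.png')
```

```text
hinge [ 0.629  -0.0768]
roofBL [0.7494 0.0593]
roofBR [ 0.755  -0.0684]
covFL [0.54   0.0469]
covFR [ 0.5425 -0.0806]
far [ 0.5293 -0.3666]
near [ 0.5254 -0.177 ]
hpTL [ 0.6108 -0.0983]
hpTR [ 0.6191 -0.4429]
hpBR [ 0.4431 -0.4468]
hpBL [ 0.4336 -0.0984]
rib top [0.6521 0.036 ]
knob [ 0.5214 -0.1757]
0.92 [208. 179.  38.  63.]
0.74 [259. 176.  38.  62.]
0.64 [142. 103.  52.  56.]
```

View pics/c2.png

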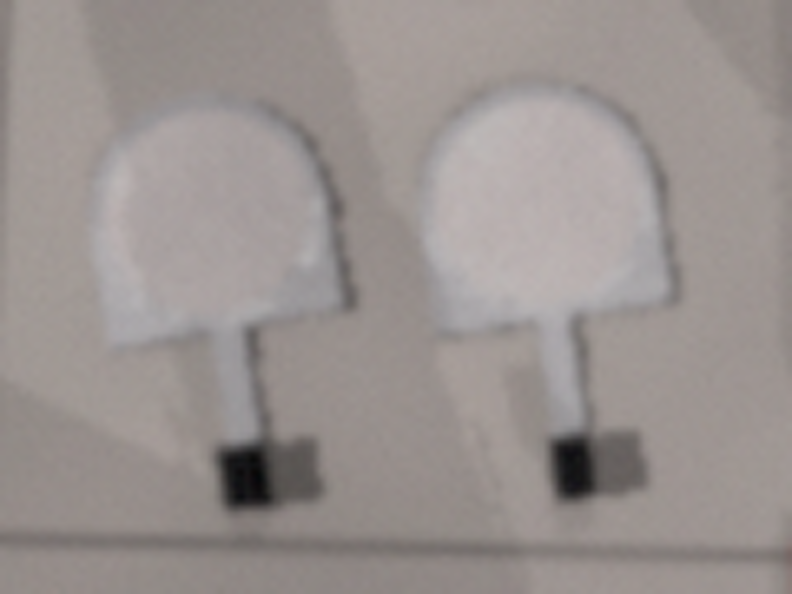

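View pics/c3.png

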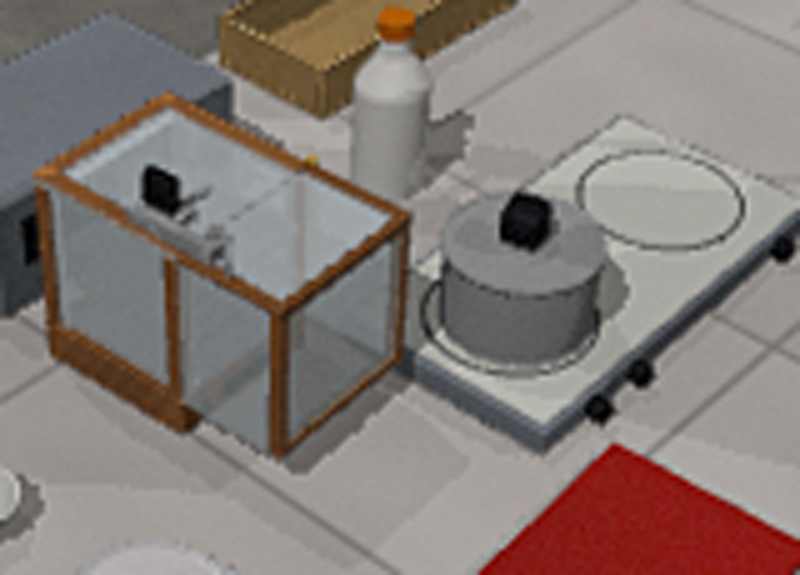

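Crop 2 shows both silver discs with their tabs at (245,475) and (573,468), turned slightly left. Crop 3 shows the latch rib at (160,188), the free left cover edge at (280,380), and the hotplate and pot to the right. Next I move over the pot knob.

servo_tool([
  [[20, -15, -8, 0, 0, 0, 85], [33, -25, -8, 0, 0, 0, 85], [33, -25, -8, 0, 0, 0, 85], [33, -25, -8, 0, 0, 0, 85], [33, -25, -8, 0, 0, 0, 85], [33, -25, -8, 0, 0, 0, 85], [33, -25, -6, 0, 0, 0, 85], [33, -25, 0, 0, 0, 0, 85], [33, -25, 0, 0, 0, 0, 85], [33, -25, 0, 0, 0, 0, 85], [33, -25, 0, 0, 0, 0, 85], [33, -25, 0, 0, 0, 0, 85], [33, -25, 0, 0, 0, 0, 85], [33, -25, 0, 0, 0, 0, 85], [8, -11, 0, 0, 0, 0, 85], [0, 0, 0, 0, 0, 0, 85]],
])

```text
t: 4.35
eef_pos: [0.5169, -0.1742, 0.2604]
tool_rot: [0.992, 0.127, -0.0, 0.0]
force: [-1.2, -0.2, -0.2]
gripper_width: 0.0849
finger_force: 0.0
```

```bash
cat >> h.py <<'E'
def rep():
    s=r.get_state(); print('t',round(s['t'],2),'tcp',np.round(s['eef_pos'],4),'tool yaw deg',np.round(np.degrees(np.arctan2(*R.from_quat(s['tool_rot']).apply([1,0,0])[[1,0]])),2),'z',np.round(R.from_quat(s['tool_rot']).apply([0,0,1]),3),'F',np.round(s['force'],1),'w',round(s['gripper_width']*1e3,1),np.round(s['finger_force'],1)); return s
def go(target):  # world target -> tool mm
    s=r.get_state(); print('move mm',np.round(tool(np.array(target)-s['eef_pos'])*1e3,1))
E
python3 - <<'E'
from h import *
np.set_printoptions(precision=4,suppress=True)
s=rep(); W=snap('wrist','w1.png')
print(W['position'])
for n in ['pot_knob','pot','latch_rib','cover_pane','mark_near','mark_far']:
    for m in r.mark_of(W,n)[:2]: print(n,np.round(px(m)),m['conf'],atz(W,*px(m),{'pot_knob':.109,'pot':.024,'latch_rib':.171,'cover_pane':.156}.get(n,.024),True))
E
```

```text
t 4.35 tcp [ 0.5169 -0.1742  0.2604] tool yaw deg 14.59 z [-0. -0. -1.] F [-1.2 -0.2 -0.2] w 84.9 0.0
[ 0.5873 -0.1567  0.4278]
pot_knob [324. 172.] 0.6 [ 0.5287 -0.1789  0.109 ]
pot_knob [418.  46.] 0.44 [ 0.6872 -0.2404  0.109 ]
pot [322. 162.] 0.59 [ 0.5255 -0.1793  0.024 ]
latch_rib [129.   5.] 0.81 [0.6565 0.0451 0.171 ]
cover_pane [124. 126.] 0.82 [0.5371 0.0295 0.156 ]
cover_pane [253.  57.] 0.46 [ 0.6226 -0.0899  0.156 ]
mark_far [451. 190.] 0.78 [ 0.5365 -0.3682  0.024 ]
mark_far [222.  64.] 0.39 [ 0.6237 -0.0175  0.024 ]
```

View pics/w1.png

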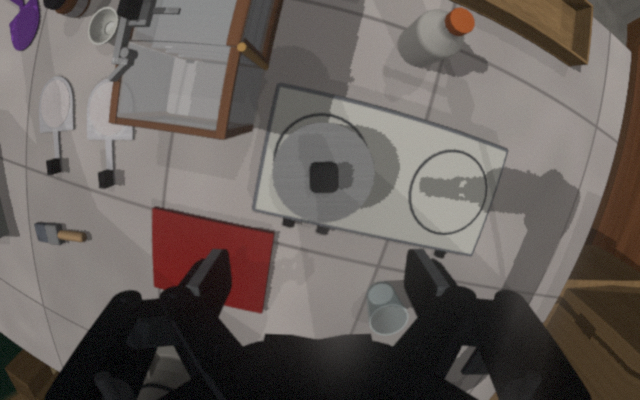

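The wrist view shows the knob at (323,176), square to the tool, the far ring centre at about (448,191), the cover's pane edge along (110,120)-(220,137), the hinge post top at (243,47) and the latch rib at (131,8).

Run:
```python
from h import *
np.set_printoptions(precision=4,suppress=True)
W=snap('wrist'); g=W['color']
# far ring: dark pixels ellipse fit by mapping to plane z=.024
gray=cv2.cvtColor(g,cv2.COLOR_RGB2GRAY)
k=[]
for v in range(140,245):
  for u in range(400,500):
    X=atz(W,u,v,.024,True); k.append((X[0],X[1],gray[v,u]))
k=np.array(k)
# template search: ring of radius 64 mm, darkest mean
best=[]
a=np.linspace(0,2*np.pi,180)
def score(c,Rr): 
    P=[proj(W,[c[0]+Rr*np.cos(t),c[1]+Rr*np.sin(t),.024],True) for t in a]
    P=np.array(P,np.float32); return cv2.remap(gray.astype(np.float32),P[:,:1],P[:,1:],1).mean()
for c0 in [(.53,-.367),(.526,-.177)]:
  res=min((score((c0[0]+dx,c0[1]+dy),Rr),c0[0]+dx,c0[1]+dy,Rr) for Rr in(.063,) for dx in np.arange(-.012,.0121,.002) for dy in np.arange(-.012,.0121,.002))
  print('ring',res)
# knob: dark blob
m=(gray[150:205,295:350]<45).astype('uint8');n,l,st,ce=cv2.connectedComponentsWithStats(m);i=1+st[1:,4].argmax();print('knob px',ce[i]+[295,150],st[i])
c=max(cv2.findContours((l==i).astype('uint8'),0,2)[0],key=cv2.contourArea);print(cv2.minAreaRect(c))
u,v=ce[i]+[295,150];print('knob',atz(W,u,v,.118,True))
for n,u,v,z in [('paneL',110,121,.156),('paneR',220,137,.156),('hinge',243,47,.156)]: print(n,atz(W,u,v,z,True))
```

```text
ring (np.float32(98.896194), np.float64(0.532), np.float64(-0.369), 0.063)
ring (np.float32(95.14473), np.float64(0.526), np.float64(-0.179), 0.063)
knob px [320.4191 175.1279] [ 13  12  28  29 649]
((26.5, 26.0), (28.0, 27.0), 90.0)
knob [ 0.5265 -0.1784  0.118 ]
paneL [0.5399 0.046  0.156 ]
paneR [ 0.5465 -0.0795  0.156 ]
hinge [ 0.6301 -0.0815  0.156 ]
```

servo_tool([
  [[4, 3, 40, 0, 0, 0, 85], [4, 3.5, 40, 0, 0, 0, 85], [0, 0, 40, 0, 0, 0, 85], [0, 0, 25, 0, 0, 0, 85], [0, 0, 12, 0, 0, 0, 85], [0, 0, 5, 0, 0, 0, 85], [0, 0, 0, 0, 0, 0, 60], [0, 0, 0, 0, 0, 0, 40], [0, 0, 0, 0, 0, 0, 20], [0, 0, 0, 0, 0, 0, 20], [0, 0, 0, 0, 0, 0, 20], [0, 0, 0, 0, 0, 0, 20]],
], squeeze=30)

```text
t: 6.25
eef_pos: [0.5271, -0.1797, 0.099]
tool_rot: [0.992, 0.126, 0.001, 0.0]
force: [-0.4, 1.8, 5.1]
gripper_width: 0.0198
finger_force: 2.9
```

Run:
```python
from h import *
s=rep(); p=np.array(s['eef_pos']); go([p[0]+.0055,p[1]-.1906,p[2]])
```

```text
t 6.25 tcp [ 0.5271 -0.1797  0.099 ] tool yaw deg 14.45 z [ 0.001 -0.    -1.   ] F [-0.4  1.8  5.1] w 19.8 2.9
move mm [-42.2 185.9   0. ]
```

Run:
```python
from h import *
W=snap('wrist')
cv2.imwrite('pics/w2.png',cv2.resize(W['color'][130:380,180:500],None,fx=2.4,fy=2.4)[:,:,::-1])
```

```text
(no output)
```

View pics/w2.png

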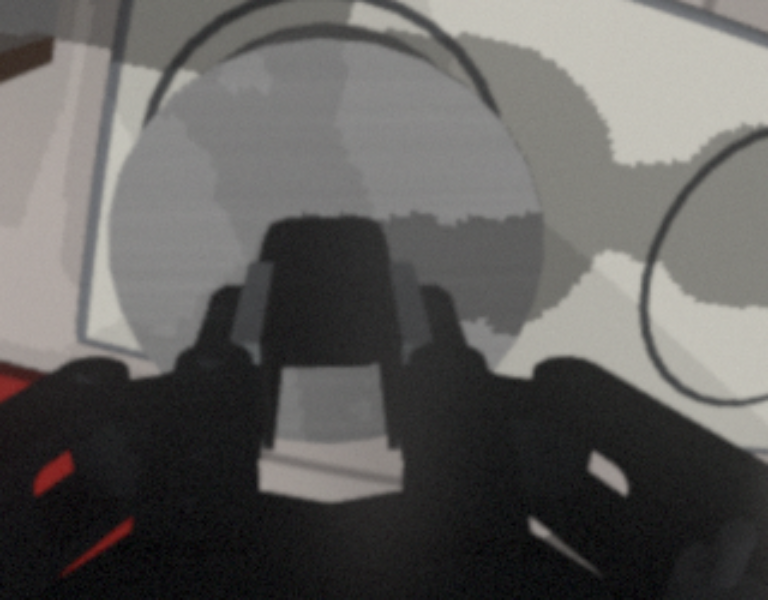

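The knob at (325,290) stands between the pads, but the fingers stopped at the commanded 20 mm with hardly any force. I'll close further.

servo_tool([
  [[0, 0, 0, 0, 0, 0, 5], [0, 0, 0, 0, 0, 0, 5], [0, 0, 0, 0, 0, 0, 5], [0, 0, 0, 0, 0, 0, 5]],
], squeeze=40)

```text
t: 6.8
eef_pos: [0.5275, -0.1799, 0.0991]
tool_rot: [0.992, 0.126, 0.001, 0.0]
force: [-0.6, 1.5, 4.9]
gripper_width: 0.0051
finger_force: 2.8
```

Run:
```python
from h import *
W=snap('wrist');S=snap('side');rep()
a=cv2.resize(W['color'][150:350,220:420],(400,400)); b=cv2.resize(S['color'][120:220,310:410],(400,400),interpolation=cv2.INTER_CUBIC)
cv2.imwrite('pics/w3.png',np.hstack([a,b])[:,:,::-1])
```

```text
t 6.9 tcp [ 0.5275 -0.1799  0.0991] tool yaw deg 14.45 z [ 0.002 -0.    -1.   ] F [-0.3  1.1  5.7] w 5.1 2.8
```

View pics/w3.png

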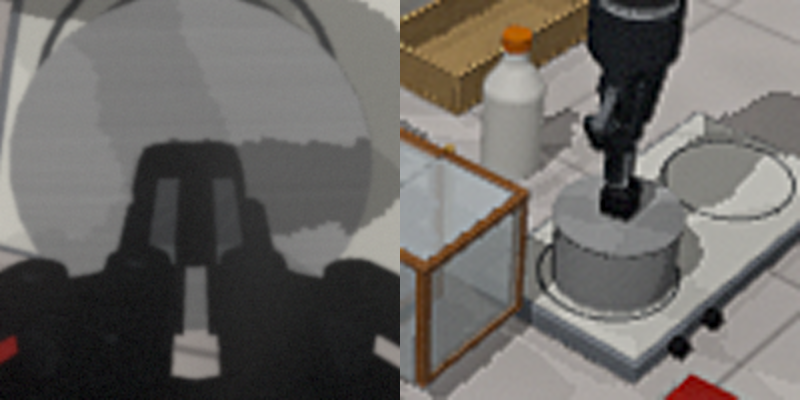

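The fingers stand in front of the knob in the wrist view, at about (195,215), so they did not enclose it. I'll check the geometry.

Run:
```python
from h import *
np.set_printoptions(precision=4,suppress=True)
W=snap('wrist');s=rep();p=np.array(s['eef_pos']);S=snap('side');T=snap('top')
f=lambda X:(proj(W,X,True)-[220,150])*2
print('tcp in w3',f(p),'grasp',f(p+[0,0,.019]),'side crop',(proj(S,p)-[310,120])*4)
for z in(.094,.124): print('knob at tcp xy',z,f([p[0],p[1],z]),(proj(S,[p[0],p[1],z])-[310,120])*4)
ot=ray(T,413.3,196.2); os=ray(S,365.0,168.6)
print('tri top/side',tri([ot,os]))
print('wrist back tri: cam pos then',)
# wrist old pose
W0=dict(W); W0['position']=np.array([0.5873,-0.1567,0.4278]); ow=ray(W0,320.4,175.1,True)
print('tri3',tri([ot,os,ow]),'tri top/wrist',tri([ot,ow]),tri([os,ow]))
```

```text
t 6.95 tcp [ 0.5275 -0.1799  0.0991] tool yaw deg 14.45 z [ 0.002 -0.    -1.   ] F [0.2 0.8 4.9] w 5.2 2.8
tcp in w3 [192.0313 178.563 ] grasp [191.8299 206.7564] side crop [211.0897 199.3772]
knob at tcp xy 0.094 [192.0794 171.8868] [210.5577 204.1076]
knob at tcp xy 0.124 [191.7593 216.7449] [213.7267 175.9281]
tri top/side (array([ 0.5218, -0.1811,  0.1069]), np.float64(0.0017398034078713932))
wrist back tri: cam pos then
tri3 (array([ 0.5228, -0.1793,  0.107 ]), np.float64(0.0038304031368061524)) tri top/wrist (array([ 0.5242, -0.1781,  0.1071]), np.float64(0.002085569246600757)) (array([ 0.5226, -0.1788,  0.1071]), np.float64(0.0036933616078587504))
```

Run:
```python
from h import *
np.set_printoptions(precision=1,suppress=True)
W=snap('wrist');s=r.get_state();p=np.array(s['eef_pos']);q=R.from_quat(s['tool_rot']);S=snap('side')
for dx in(0,.011,.015):
  for dz in(0,.01,.019,.03): 
    X=p+q.apply([dx,.006,-dz]);print('tool dx',dx,'up',dz,(proj(W,X,True)-[220,150])*2,(proj(S,X)-[310,120])*4)
k=np.array([.5228,-.1793,0])
for z in(.094,.124):
  for dx in(-.015,.015):
    for dy in(-.015,.015): print('knob corner',z,dx,dy,(proj(W,k+q.apply([dx,dy,0])+[0,0,z],True)-[220,150])*2,(proj(S,k+q.apply([dx,dy,0])+[0,0,z])-[310,120])*4)
```

```text
tool dx 0 up 0 [212.6 178.5] [213.9 195.6]
tool dx 0 up 0.01 [213.5 192.7] [215.  186.3]
tool dx 0 up 0.019 [214.5 206.8] [216.  177.8]
tool dx 0 up 0.03 [215.8 226.1] [217.2 167.4]
tool dx 0.011 up 0 [212.9 143.5] [202.2 191.7]
tool dx 0.011 up 0.01 [213.9 156.1] [203.2 182.4]
tool dx 0.011 up 0.019 [215.  168.7] [204.2 174. ]
tool dx 0.011 up 0.03 [216.4 186. ] [205.3 163.5]
tool dx 0.015 up 0 [213.  130.3] [198.  190.3]
tool dx 0.015 up 0.01 [214.1 142.3] [199. 181.]
tool dx 0.015 up 0.019 [215.1 154.3] [199.9 172.6]
tool dx 0.015 up 0.03 [216.6 170.8] [201.  162.1]
knob corner 0.094 -0.015 -0.015 [138.9 228.2] [223.5 221.6]
knob corner 0.094 -0.015 0.015 [234.4 228.4] [237.5 202.8]
knob corner 0.094 0.015 -0.015 [135.6 138.7] [191.2 210.7]
knob corner 0.094 0.015 0.015 [236.7 138.7] [205.5 192.2]
knob corner 0.124 -0.015 -0.015 [130.1 279.3] [226.9 193.3]
knob corner 0.124 -0.015 0.015 [240.9 279.6] [241.  174.7]
knob corner 0.124 0.015 -0.015 [125.  178.7] [194.1 182.5]
knob corner 0.124 0.015 0.015 [244.5 178.8] [208.6 164.1]
```

servo_tool([
  [[0, 0, 0, 0, 0, 0, 50], [0, 0, 0, 0, 0, 0, 50], [0, 0, 0, 0, 0, 0, 50], [0, 0, 0, 0, 0, 0, 50]],
], squeeze=40)

```text
t: 7.65
eef_pos: [0.526, -0.1799, 0.0977]
tool_rot: [0.992, 0.126, -0.0, -0.0]
force: [-0.5, -0.0, -0.6]
gripper_width: 0.0501
finger_force: 0.0
```

servo_tool([
  [[0, 0, 0, 0, 0, 0, 34], [0, 0, 0, 0, 0, 0, 34], [0, 0, 0, 0, 0, 0, 34]],
])

```text
t: 8.02
eef_pos: [0.5265, -0.18, 0.0981]
tool_rot: [0.992, 0.126, 0.0, 0.0]
force: [-0.3, -0.6, 0.3]
gripper_width: 0.0338
finger_force: 0.0
```

servo_tool([
  [[0, 0, 0, 0, 0, 0, 26], [0, 0, 0, 0, 0, 0, 26], [0, 0, 0, 0, 0, 0, 26]],
])

```text
t: 8.4
eef_pos: [0.5269, -0.1797, 0.0987]
tool_rot: [0.992, 0.126, 0.0, -0.0]
force: [-0.1, 1.8, 5.6]
gripper_width: 0.0258
finger_force: 2.7
```

Run:
```python
from h import *
W=snap('wrist');S=snap('side');rep()
a=cv2.resize(W['color'][150:350,220:420],(400,400)); b=cv2.resize(S['color'][145:195,340:390],(400,400),interpolation=cv2.INTER_CUBIC)
cv2.imwrite('pics/w4.png',np.hstack([a,b])[:,:,::-1])
```

```text
t 8.5 tcp [ 0.5269 -0.1797  0.0987] tool yaw deg 14.44 z [ 0.001  0.    -1.   ] F [-0.7  1.7  5.5] w 26.1 2.7
```

View pics/w4.png

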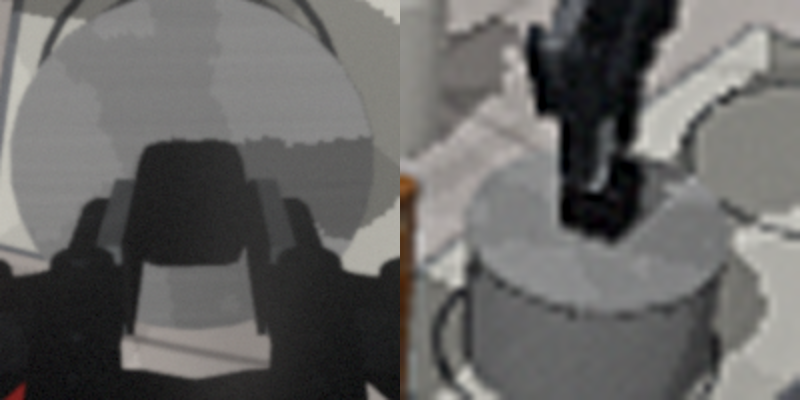

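Between the pads the knob is visible only below the tip level: the tips at rows ~180 sit at the knob's top edge, with an upward push of 5 N. So the tips really are higher than assumed. I'll open and go lower in small steps while watching the force.

servo_tool([
  [[0, 0, 0, 0, 0, 0, 50], [0, 0, 0, 0, 0, 0, 50], [-3, 0, 3, 0, 0, 0, 50], [0, 0, 3, 0, 0, 0, 50], [0, 0, 3, 0, 0, 0, 50], [0, 0, 0, 0, 0, 0, 50]],
])

```text
t: 9.25
eef_pos: [0.5233, -0.1807, 0.0887]
tool_rot: [0.992, 0.126, -0.0, -0.0]
force: [-0.1, -0.9, 0.1]
gripper_width: 0.0501
finger_force: 0.0
```

servo_tool([
  [[0, 0, 2, 0, 0, 0, 50], [0, 0, 2, 0, 0, 0, 50], [0, 0, 0, 0, 0, 0, 50]],
])

```text
t: 9.62
eef_pos: [0.5234, -0.1807, 0.0849]
tool_rot: [0.992, 0.126, -0.0, -0.0]
force: [0.1, -0.3, -0.1]
gripper_width: 0.0498
finger_force: 0.0
```

servo_tool([
  [[0, 0, 2, 0, 0, 0, 50], [0, 0, 0, 0, 0, 0, 50]],
])

```text
t: 9.88
eef_pos: [0.5234, -0.1807, 0.0829]
tool_rot: [0.992, 0.126, -0.0, -0.0]
force: [0.2, -0.3, -0.7]
gripper_width: 0.0503
finger_force: 0.0
```

servo_tool([
  [[0, 0, 2, 0, 0, 0, 50], [0, 0, 2, 0, 0, 0, 50], [0, 0, 0, 0, 0, 0, 50]],
])

```text
t: 10.25
eef_pos: [0.5234, -0.1807, 0.0788]
tool_rot: [0.992, 0.126, -0.0, -0.0]
force: [0.4, -0.5, -0.4]
gripper_width: 0.05
finger_force: 0.0
```

servo_tool([
  [[0, 0, 0, 0, 0, 0, 24], [0, 0, 0, 0, 0, 0, 24], [0, 0, 0, 0, 0, 0, 24], [0, 0, 0, 0, 0, 0, 24], [0, 0, 0, 0, 0, 0, 24]],
], squeeze=30)

```text
t: 10.88
eef_pos: [0.5236, -0.1802, 0.0792]
tool_rot: [0.992, 0.126, -0.0, -0.0]
force: [0.2, 3.2, 1.4]
gripper_width: 0.0292
finger_force: 34.2
```

servo_tool([
  [[-1, 4.3, 0, 0, 0, 0, 24], [-2.2, 9.8, 0, 0, 0, 0, 24], [-2.2, 9.8, 0, 0, 0, 0, 24], [-2.2, 9.8, 0, 0, 0, 0, 24], [-2.2, 9.8, 0, 0, 0, 0, 24], [-2.2, 9.8, 0, 0, 0, 0, 24], [-2.2, 9.8, 0, 0, 0, 0, 24], [-2.2, 9.8, 0, 0, 0, 0, 24], [-2.2, 9.8, 0, 0, 0, 0, 24], [-2.2, 9.8, 0, 0, 0, 0, 24], [-2.2, 9.8, 0, 0, 0, 0, 24], [-2.2, 9.8, 0, 0, 0, 0, 24], [-2.2, 9.8, 0, 0, 0, 0, 24], [-2.2, 9.8, 0, 0, 0, 0, 24], [-2.2, 9.8, 0, 0, 0, 0, 24], [-2.2, 9.8, 0, 0, 0, 0, 24], [-2.2, 9.8, 0, 0, 0, 0, 24], [-2.2, 9.8, 0, 0, 0, 0, 24], [-2.2, 9.8, 0, 0, 0, 0, 24], [-1.1, 4.7, 0, 0, 0, 0, 24]],
])

```text
t: 13.38
eef_pos: [0.5294, -0.3704, 0.0793]
tool_rot: [0.992, 0.125, 0.0, -0.001]
force: [-0.6, 6.5, 5.2]
gripper_width: 0.0293
finger_force: 34.6
```

Run:
```python
from h import *
np.set_printoptions(precision=4,suppress=True)
rep();W=snap('wrist')
for n in('pot',):
    m=r.silhouettes(W,n)[0]['mask']; T=snap('top'); mt=r.silhouettes(T,n)
    print([x['conf'] for x in mt])
# compare wall: lid circle r=55 at z .094 ; search edge-based: use gradient along circle of lid & base ring concentricity
gray=cv2.cvtColor(W['color'],cv2.COLOR_RGB2GRAY).astype(np.float32)
a=np.radians(np.arange(-70,71,3))+np.radians(14.5) # front (camera) half only
def val(c,Rr,z):
    P=np.array([proj(W,[c[0]+Rr*np.cos(t),c[1]+Rr*np.sin(t),z],True) for t in a],np.float32)
    return cv2.remap(gray,P[:,:1],P[:,1:],1).ravel()
c0=(.532,-.369)
def fit(f): return max((f((c0[0]+dx,c0[1]+dy)),c0[0]+dx,c0[1]+dy) for dx in np.arange(-.012,.0121,.002) for dy in np.arange(-.012,.0121,.002))
print('ring',fit(lambda c:-val(c,.063,.024).mean()))
print('lid edge',fit(lambda c:np.abs(val(c,.058,.094)-val(c,.052,.094)).mean()))
cv2.imwrite('pics/w5.png',cv2.resize(W['color'][80:380,140:500],None,fx=2,fy=2)[:,:,::-1])
```

```text
t 13.38 tcp [ 0.5294 -0.3704  0.0793] tool yaw deg 14.4 z [-0.     0.001 -1.   ] F [-0.6  6.5  5.2] w 29.3 34.6
[0.59]
ring (np.float32(-69.129425), np.float64(0.53), np.float64(-0.367))
lid edge (np.float32(46.892704), np.float64(0.544), np.float64(-0.369))
```

View pics/w5.png

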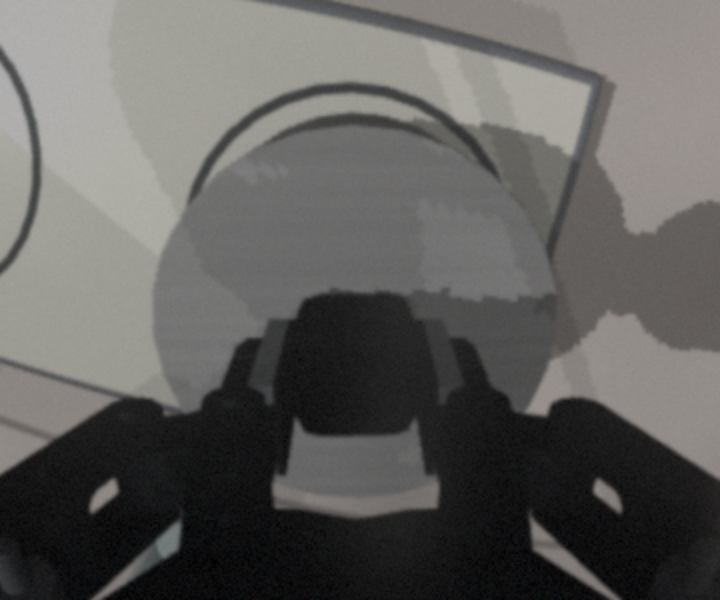

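The pot, centred at (354,300), now stands in the far ring. The ring's far arc is at (350,90), the pot's base edge at (350,117), and the fingers hold the knob.

Run:
```python
from h import *
np.set_printoptions(precision=4,suppress=True)
W=snap('wrist');q=R.from_quat(r.get_state()['tool_rot'])
c=np.array([.531,-.368,.024])
for n,u,v in [('ring far',348,89),('ring L',215,160),('ring R',478,150),('base far',350,116),('base L',275,135),('base R',420,133)]:
    X=atz(W,140+u/2,80+v/2,.024,True); print(n,X,np.round(q.inv().apply(X-c)*1e3,1),np.linalg.norm(X-c))
```

```text
ring far [ 0.591  -0.3535  0.024 ] [61.7  0.9 -0. ] 0.06170227615927197
ring L [ 0.5543 -0.3122  0.024 ] [ 36.4 -48.2  -0. ] 0.060445469051360994
ring R [ 0.5818 -0.4049  0.024 ] [40.  48.4  0. ] 0.06282164262456813
base far [ 0.5817 -0.3566  0.024 ] [52.   1.6 -0. ] 0.05197856279023907
base L [ 0.5685 -0.332   0.024 ] [ 45.3 -25.6  -0. ] 0.051997068161155895
base R [ 0.5822 -0.3826  0.024 ] [45.9 26.9  0. ] 0.05319872806206441
```

Pot and ring agree to about 1-2 mm. I'll release, rise, and move over to look at the chamber.

servo_tool([
  [[0, 0, 0, 0, 0, 0, 50], [0, 0, 0, 0, 0, 0, 60], [0, 0, -20, 0, 0, 0, 60], [0, 0, -40, 0, 0, 0, 50], [0, 0, -50, 0, 0, 0, 30], [0, 0, -50, 0, 0, 0, 10], [5, -12, -40, 0, 0, 0, 0], [14, -33, 0, 0, 0, 0, 0], [14, -33, 0, 0, 0, 0, 0], [14, -33, 0, 0, 0, 0, 0], [14, -33, 0, 0, 0, 0, 0], [14, -33, 0, 0, 0, 0, 0], [14, -33, 0, 0, 0, 0, 0], [14, -33, 0, 0, 0, 0, 0], [14, -33, 0, 0, 0, 0, 0], [13, -31, 0, 0, 0, 0, 0], [0, 0, 0, 0, 0, 5.7, 0], [0, 0, 0, 0, 0, 5.7, 0], [0, 0, 0, 0, 0, 0, 0]],
])

```text
t: 16.0
eef_pos: [0.5791, -0.0413, 0.2805]
tool_rot: [1.0, 0.027, 0.001, 0.0]
force: [0.6, 0.3, 0.2]
gripper_width: 0.0
finger_force: 0.0
```

Run:
```python
from h import *
np.set_printoptions(precision=4,suppress=True)
rep();W=snap('wrist','w6.png');print(W['position'])
T=snap('top')
m=r.mark_of(T,'pot')[:1];print('pot top',[atz(T,*px(x),.024) for x in m])
for n,z in [('latch_rib',.171),('cover_pane',.156),('cover_hinge',.095)]:
    for m in r.mark_of(W,n)[:2]: print(n,np.round(px(m)),m['conf'],atz(W,*px(m),z,True))
```

```text
t 16.0 tcp [ 0.5791 -0.0413  0.2805] tool yaw deg 3.08 z [ 0.002 -0.001 -1.   ] F [0.6 0.3 0.2] w 0.0 0.0
[ 0.6513 -0.0376  0.4481]
pot top [array([ 0.5287, -0.3673,  0.024 ])]
latch_rib [231. 108.] 0.93 [0.6541 0.0403 0.171 ]
cover_pane [246. 221.] 0.87 [0.5415 0.0287 0.156 ]
```

View pics/w6.png

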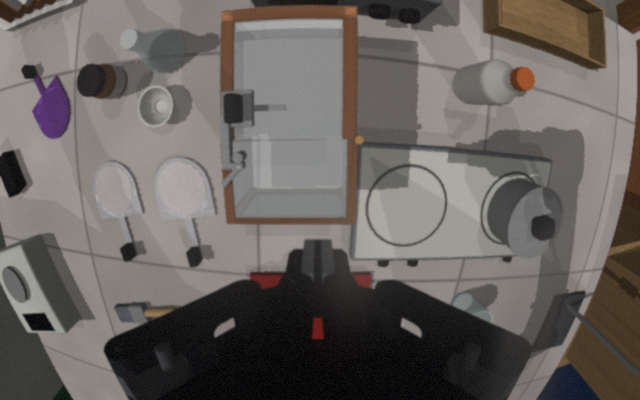

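The wrist view shows the near ring empty at (406,204), the pot on the far ring, the rib at (236,107), the chamber roof corners at (222,10), (357,7), (226,222) and (357,223), and the fingertips at (316,245).

Run:
```python
from h import *
np.set_printoptions(precision=4,suppress=True)
W=snap('wrist');s=r.get_state()
hsv=cv2.cvtColor(W['color'],cv2.COLOR_RGB2HSV); 
m=((hsv[:,:,0]>4)&(hsv[:,:,0]<18)&(hsv[:,:,1]>110)&(hsv[:,:,2]>60)).astype('uint8'); m[:, :200]=0;m[:,375:]=0;m[240:]=0
def edge(rows,side):
    P=[]
    for v in rows:
        c=np.flatnonzero(m[v]); 
        if len(c)>5: P.append(atz(W,c[0]-.5 if side<0 else c[-1]+.5,v,.157,True)[:2])
    P=np.array(P); k=np.polyfit(P[:,0],P[:,1],1); k2=[x for x in P if abs(np.polyval(k,x[0])-x[1])<.003]; k=np.polyfit(*np.array(k2).T,1); return k,len(k2)
def fedge(cols):
    P=[]
    for u in cols:
        c=np.flatnonzero(m[150:235,u]); 
        if len(c): P.append(atz(W,u,150+c[0],.156,True)[:2].tolist()+[atz(W,u,150+c[-1]+1,.156,True)[0]])
    return np.array(P)
for sd in(-1,1):
    k,n=edge(range(15,215,3),sd);print('edge',sd,'yaw',k[0],'y at x=.62',np.polyval(k,.62),n)
P=fedge(range(240,345,5));print(np.median(P[:,0]),np.median(P[:,2]),np.polyfit(P[:,1],P[:,2],1))
# yellow hinge
y=((hsv[:,:,0]>17)&(hsv[:,:,0]<30)&(hsv[:,:,1]>120)&(hsv[:,:,2]>100)).astype('uint8');n,l,st,ce=cv2.connectedComponentsWithStats(y[120:160,345:375]);print('hinge',[(c+[345,120],atz(W,*(c+[345,120]),.156,True)) for c in ce[1:]],st[1:])
print('tcp px',proj(W,s['eef_pos'],True),'tip -20mm',proj(W,np.array(s['eef_pos'])+[0.01,0,.02],True))
for v in(100,108,116): print(v,W['color'][v,220:262,:].mean(1).astype(int))
```

```text
edge -1 yaw 0.08870262263811152 y at x=.62 0.04791516798632375 2
edge 1 yaw 0.007004837799584082 y at x=.62 -0.07203974433315893 6
0.5446989644114011 0.541151058262843 [-0.072   0.5416]
hinge [(array([359.25  , 138.6875]), array([ 0.6294, -0.0784,  0.156 ])), (array([356., 140.]), array([ 0.6279, -0.0754,  0.156 ]))] [[11 16  7  6 16]
 [11 20  1  1  1]]
tcp px [316.5797 239.4391] tip -20mm [317.5095 237.0966]
100 [100 107 103  73  47  45  40  44  44  40  43  42  39  43  41  42  38  39
  38  35  37  44  57  77  81  81  82  80  83  78  81  73  65  87 128 138
 138 138 140 141 138 137]
108 [112 112 104  78  49  47  44  43  48  44  42  40  43  37  43  40  37  40
  38  36  39  43  58  72  78  79  79  79  83  82  82  73  66  69  79  81
  87  85  83  84  84  82]
116 [125 121 114  87  57  49  45  42  45  39  44  40  42  40  42  38  42  38
  33  38  38  40  53  75  81  82  83  81  81  83  82  78  70  82 113 134
 136 139 138 138 139 139]
```

Run:
```python
from h import *
np.set_printoptions(precision=4,suppress=True)
W=snap('wrist')
a=atz(W,223.7,108,.184,True);b=atz(W,242,108,.161,True);print('rib left',a,'right',b)
print('top/bottom',atz(W,232,93,.184,True),atz(W,232,123,.161,True),atz(W,232,123,.184,True))
print('rim samples',[tuple(W['color'][v,u]) for u,v in [(226,60),(351,60),(300,221),(352,200),(228,200)]])
g=W['color'].astype(int); m=(g[:,:,0]-g[:,:,2]>35)
def run(v,c0,c1): return np.flatnonzero(m[v,c0:c1])[[0,-1]]+c0 if m[v,c0:c1].any() else None
for sd,c0,c1 in((0,212,240),(1,335,370)):
    P=[]
    for v in range(20,215,3):
        q=run(v,c0,c1)
        if q is not None: P.append(atz(W,q[sd]+(sd-.5),v,.157,True)[:2])
    P=np.array(P);k=np.polyfit(P[:,0],P[:,1],1)
    for _ in range(4):
        e=abs(np.polyval(k,P[:,0])-P[:,1]); P=P[e<max(.002,np.median(e)*2)];k=np.polyfit(P[:,0],P[:,1],1)
    print('side',sd,'yaw',k[0],'y at .625',np.polyval(k,.625),len(P))
```

```text
rib left [0.6535 0.0431 0.184 ] right [0.6537 0.0323 0.161 ]
top/bottom [0.6665 0.036  0.184 ] [0.6395 0.0416 0.161 ] [0.6404 0.0352 0.184 ]
rim samples [(np.uint8(110), np.uint8(77), np.uint8(59)), (np.uint8(107), np.uint8(73), np.uint8(56)), (np.uint8(93), np.uint8(68), np.uint8(49)), (np.uint8(108), np.uint8(82), np.uint8(67)), (np.uint8(104), np.uint8(71), np.uint8(55))]
side 0 yaw 0.04555841562406274 y at .625 0.0535516442314108 35
side 1 yaw 0.060622458010240736 y at .625 -0.07587241544139078 62
```

servo_tool([
  [[25, -14, 0, 0, 0, 0, 0], [25, -14, 10, 0, 0, 0, 0], [26, -14, 20, 0, 0, 0, 0], [0, 0, 40, 0, 0, 0, 0], [0, 0, 40, 0, 0, 0, 0], [0, 0, 14, 0, 0, 0, 0], [0, 0, 4, 0, 0, 0, 0], [0, 0, 0, 0, 0, 0, 0]],
])

```text
t: 17.4
eef_pos: [0.6535, 0.005, 0.1526]
tool_rot: [1.0, 0.026, 0.001, -0.0]
force: [-0.7, -0.6, 0.9]
gripper_width: -0.0001
finger_force: 0.0
```

Run:
```python
from h import *
rep();W=snap('wrist');S=snap('side')
a=cv2.resize(W['color'][150:350,220:420],(400,400)); b=cv2.resize(S['color'][130:210,260:340],(400,400),interpolation=cv2.INTER_CUBIC)
cv2.imwrite('pics/w7.png',np.hstack([a,b])[:,:,::-1])
```

```text
t 17.4 tcp [0.6535 0.005  0.1526] tool yaw deg 3.02 z [ 0.002  0.    -1.   ] F [-0.7 -0.6  0.9] w -0.1 0.0
```

View pics/w7.png

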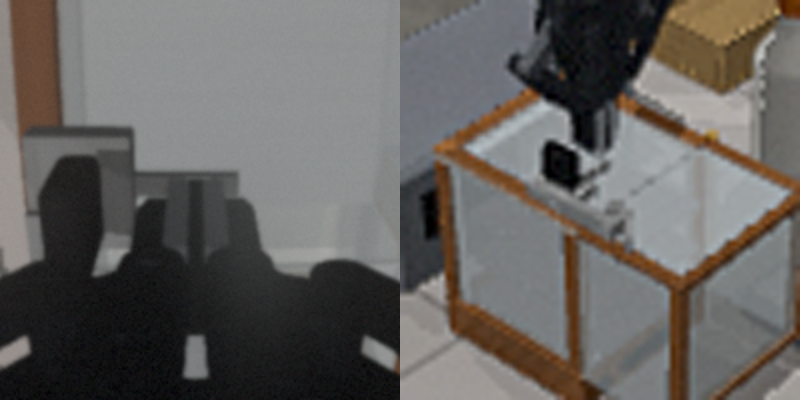

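Tips at (195,180) stand right of the rib at (70,210), above the roof. Now I push left.

servo_tool([
  [[0, -5, 0, 0, 0, 0, 0], [0, -5, 0, 0, 0, 0, 0], [0, -4, 0, 0, 0, 0, 0], [0, -4, 0, 0, 0, 0, 0], [0, -4, 0, 0, 0, 0, 0], [0, -4, 0, 0, 0, 0, 0], [0, 0, 0, 0, 0, 0, 0]],
])

```text
t: 18.38
eef_pos: [0.6514, 0.031, 0.1513]
tool_rot: [1.0, 0.027, 0.0, 0.0]
force: [1.3, -3.9, 3.2]
gripper_width: 0.0002
finger_force: 1.9
```

servo_tool([
  [[0, -3, 0, 0, 0, 0, 0], [0, -3, 0, 0, 0, 0, 0], [0, 0, 0, 0, 0, 0, 0], [0, 0, 0, 0, 0, 0, 0]],
])

```text
t: 18.88
eef_pos: [0.6511, 0.0345, 0.1513]
tool_rot: [1.0, 0.026, 0.0, 0.002]
force: [1.0, -7.0, 4.5]
gripper_width: -0.0001
finger_force: 3.5
```

```bash
cat >> h.py <<'E'
def cover():
    for n in('top','side'):
        p=snap(n)
        for m in r.mark_of(p,'cover_pane')[:2]: print(n,m['conf'],np.round(atz(p,*px(m),.156),3))
E
python3 - <<'E'
from h import *
rep();cover()
E
```

```text
t 18.88 tcp [0.6511 0.0345 0.1513] tool yaw deg 2.94 z [ 0.001 -0.003 -1.   ] F [ 1.  -7.   4.5] w -0.1 3.5
side 0.69 [ 0.523 -0.18   0.156]
```

The cover pane is now at (0.52,-0.18), which matches fully open. I'll back off, rise, and go to view the discs.

servo_tool([
  [[0, 12, 0, 0, 0, 0, 0], [0, 10, 0, 0, 0, 0, 0], [0, 0, -25, 0, 0, 0, 0], [0, 0, -50, 0, 0, 0, 0], [0, 0, -50, 0, 0, 0, 10], [-12, -12, -10, 0, 0, 0, 20], [-24, -24, 0, 0, 0, 0, 40], [-24, -24, 0, 0, 0, 0, 40], [-24, -24, 0, 0, 0, 0, 40], [-24, -24, 0, 0, 0, 0, 40], [-24, -24, 0, 0, 0, 0, 40], [-24, -24, 0, 0, 0, 0, 40], [-24, -24, 0, 0, 0, 0, 40], [-15, -20, 0, 0, 0, 0, 40], [0, 0, 0, 0, 0, 0, 40]],
])

```text
t: 20.95
eef_pos: [0.4436, 0.2068, 0.2849]
tool_rot: [1.0, 0.029, -0.001, -0.0]
force: [-0.1, -1.4, 0.5]
gripper_width: 0.0402
finger_force: 0.0
```

```bash
cat >> h.py <<'E'
def discs(p,wrist,n='disc1'):
    out=[]
    for m in r.silhouettes(p,n):
        M=m['mask']; col=p['color'][M].astype(float); g=p['color'].astype(int)
        sat=(col.max(1)-col.min(1)).mean()
        dark=(M|(cv2.dilate(M.astype('uint8'),np.ones((7,7)))>0))&(g.max(2)<50)
        k,l,st,ce=cv2.connectedComponentsWithStats(dark.astype('uint8'))
        tab=ce[1+st[1:,4].argmax()] if k>1 else None
        ori=[px(x) for x in r.mark_of(p,n)]
        b=np.array(m['box'])*[640,400,640,400]
        o=[u for u in ori if b[0]<=u[0]<=b[0]+b[2] and b[1]<=u[1]<=b[1]+b[3]]
        X=atz(p,*o[0],.0,wrist)[:2] if o else None; Y=atz(p,*tab,.024,wrist)[:2] if tab is not None else None
        d=(X-Y) if o and tab is not None else None
        print(round(m['conf'],2),'box',np.round(b),'sat',round(sat),'origin',X,'tab',Y,tab,'len',None if d is None else (np.linalg.norm(d).round(4),np.degrees(np.arctan2(d[1],d[0])).round(1)))
        out.append((m,X,Y))
    return out
E
python3 - <<'E'
from h import *
np.set_printoptions(precision=4,suppress=True)
rep();cover();W=snap('wrist','w8.png');discs(W,True); T=snap('top'); discs(T,False)
E
```

```text
t 20.95 tcp [0.4436 0.2068 0.2849] tool yaw deg 3.36 z [-0.003  0.    -1.   ] F [-0.1 -1.4  0.5] w 40.2 0.0
top 0.58 [ 0.537 -0.188  0.156]
top 0.47 [0.51  0.274 0.156]
side 0.56 [ 0.54  -0.184  0.156]
0.88 box [121.   2.  67.  50.] sat 50 origin [0.6659 0.4683] tab None None len None
0.6 box [215.  74.  72. 121.] sat 6 origin [0.5212 0.3112] tab [0.4163 0.2851] [259.1237 182.9462] len (np.float64(0.1081), np.float64(14.0))
0.55 box [306.  73.  74. 121.] sat 6 origin [0.5279 0.1715] tab None None len None
0.89 box [215. 180.  32.  23.] sat 8 origin [0.5192 0.3046] tab [0.5072 0.2812] [234.8056 201.6667] len (np.float64(0.0263), np.float64(62.9))
0.86 box [144. 104.  49.  57.] sat 70 origin [0.6661 0.4694] tab [0.752  0.5263] [149.5926 111.537 ] len (np.float64(0.103), np.float64(-146.5))
0.63 box [372. 141.  47.  63.] sat 14 origin None tab None None len None
0.6 box [256. 177.  40.  63.] sat 7 origin [0.5288 0.1744] tab [0.4191 0.1524] [281.4483 235.3793] len (np.float64(0.1119), np.float64(11.3))
```

```bash
cat >> h.py <<'E'
def tab(p,guess,wrist=True,z=.024,rad=22):
    u,v=proj(p,[guess[0],guess[1],z],wrist); x0,y0=int(u)-rad,int(v)-rad
    c=cv2.cvtColor(p['color'],cv2.COLOR_RGB2GRAY)[max(y0,0):y0+2*rad,x0:x0+2*rad]
    m=(c<55).astype('uint8');k,l,st,ce=cv2.connectedComponentsWithStats(m);i=1+st[1:,4].argmax()
    cc=max(cv2.findContours((l==i).astype('uint8'),0,2)[0],key=cv2.contourArea)
    q=ce[i]+[x0,max(y0,0)];return atz(p,*q,z,wrist),q,st[i],cv2.minAreaRect(cc)[1:]
E
python3 - <<'E'
from h import *
np.set_printoptions(precision=4,suppress=True)
W=snap('wrist')
for g in[(.4191,.1524),(.4163,.285)]: print(tab(W,g,rad=26))
g=W['color'].astype(int)
# disc outline: bright filter; fit circle of the round paper? use mask centroid of rays on plane z=.005
for m in r.silhouettes(W,'disc1'):
    M=m['mask'].astype('uint8'); M=cv2.morphologyEx(M,cv2.MORPH_OPEN,np.ones((15,15)))  # drop stem
    v,u=np.nonzero(M); 
    if len(u)<500: continue
    P=np.array([atz(W,a,b,.005,True)[:2] for a,b in zip(u[::7],v[::7])]); rect=cv2.minAreaRect((P*1e4).astype(np.float32)); print('plate',m['conf'],np.array(rect[0])/1e4,np.array(rect[1])/1e4,rect[2],P.mean(0))
E
```

```text
(array([0.4337, 0.1547, 0.024 ]), array([351.4615, 175.5385]), array([22, 15,  7,  5, 13], dtype=int32), ((4.949747085571289, 4.242640495300293), 45.0))
(array([0.4161, 0.2848, 0.024 ]), array([260.0792, 183.0545]), array([ 21,  18,  13,  19, 202], dtype=int32), ((18.238800048828125, 11.7669677734375), 78.69007110595703))
plate 0.92 [0.5306 0.1701] [0.0995 0.0983] 6.9114556312561035 [0.5273 0.1714]
plate 0.81 [0.6628 0.4672] [0.1132 0.086 ] 80.70731353759766 [0.6646 0.4623]
plate 0.74 [ 0.5273 -0.2494] [0.1848 0.306 ] 1.6330116987228394 [ 0.508  -0.1865]
plate 0.66 [0.5235 0.3074] [0.0998 0.0998] 8.34622859954834 [0.5195 0.3067]
plate 0.56 [ 0.6544 -0.1821] [0.477  0.2562] 64.06964874267578 [ 0.6527 -0.1547]
```

servo_tool([
  [[0, 0, 0, 0, 0, -5.1, 40], [-11, 17, 20, 0, 0, 0, 40], [-11, 17, 40, 0, 0, 0, 40], [-10, 16, 40, 0, 0, 0, 40], [0, 0, 40, 0, 0, 0, 40], [0, 0, 20, 0, 0, 0, 40], [0, 0, 0, 0, 0, 0, 40]],
])

```text
t: 22.68
eef_pos: [0.4207, 0.1499, 0.1248]
tool_rot: [0.997, 0.071, -0.002, 0.0]
force: [0.1, 0.1, 0.7]
gripper_width: 0.0401
finger_force: 0.0
```

```bash
cat >> h.py <<'E'
def plate(p,wrist=True):
    for m in r.silhouettes(p,'disc1'):
        c=p['color'][m['mask']].astype(float); sat=(c.max(1)-c.min(1)).mean()
        M=cv2.morphologyEx(m['mask'].astype('uint8'),cv2.MORPH_OPEN,np.ones((21,21)))
        v,u=np.nonzero(M)
        if len(u)<500: continue
        P=np.array([atz(p,a,b,.005,wrist)[:2] for a,b in zip(u[::7],v[::7])]); q=cv2.minAreaRect((P*1e4).astype(np.float32)); print('plate',round(m['conf'],2),'sat',round(sat),np.array(q[0])/1e4,np.array(q[1])/1e4,round(q[2],1))
E
python3 - <<'E'
from h import *
np.set_printoptions(precision=4,suppress=True)
rep();W=snap('wrist');plate(W)
try: print(tab(W,(.4197,.153),rad=34))
except Exception as e: print(e)
go([.4197,.153,-.010])
cv2.imwrite('pics/w9.png',W['color'][:,:,::-1])
E
```

```text
t 22.68 tcp [0.4207 0.1499 0.1248] tool yaw deg 8.15 z [-0.003 -0.001 -1.   ] F [0.1 0.1 0.7] w 40.1 0.0
plate 0.84 sat 5 [0.5306 0.1707] [0.0982 0.0996] 7.7
plate 0.61 sat 5 [0.4858 0.3012] [0.1766 0.1016] 8.2
(array([0.4227, 0.1528, 0.024 ]), array([313.6782, 191.588 ]), array([ 28,  16,  14,  33, 432], dtype=int32), ((32.0, 13.0), 90.0))
move mm [ -2.7  -2.6 136.8]
```

servo_tool([
  [[0, -3.4, 30, 0, 0, 0, 40], [0, 0, 40, 0, 0, 0, 40], [0, 0, 30, 0, 0, 0, 40], [0, 0, 15, 0, 0, 0, 40], [0, 0, 10, 0, 0, 0, 40], [0, 0, 0, 0, 0, 0, 40]],
])

```text
t: 23.52
eef_pos: [0.422, 0.1539, 0.0014]
tool_rot: [0.997, 0.071, 0.0, 0.0]
force: [-0.4, -0.4, -0.1]
gripper_width: 0.0401
finger_force: 0.0
```

servo_tool([
  [[0, 0, 4, 0, 0, 0, 40], [0, 0, 3, 0, 0, 0, 40], [0, 0, 0, 0, 0, 0, 40]],
])

```text
t: 23.9
eef_pos: [0.4215, 0.1536, -0.0059]
tool_rot: [0.997, 0.071, 0.0, 0.0]
force: [-0.7, -0.7, -0.0]
gripper_width: 0.0396
finger_force: 0.0
```

servo_tool([
  [[0, 0, 3, 0, 0, 0, 40], [0, 0, 2, 0, 0, 0, 40], [0, 0, 0, 0, 0, 0, 30], [0, 0, 0, 0, 0, 0, 20], [0, 0, 0, 0, 0, 0, 8], [0, 0, 0, 0, 0, 0, 8], [0, 0, 0, 0, 0, 0, 8], [0, 0, 0, 0, 0, 0, 8]],
], squeeze=70)

```text
t: 24.9
eef_pos: [0.4219, 0.154, -0.0107]
tool_rot: [0.997, 0.071, 0.0, -0.0]
force: [-0.9, -0.2, 5.0]
gripper_width: 0.0125
finger_force: 69.9
```

Gripped. I'll lift and carry it to in front of the chamber, at slot 1 height.

servo_tool([
  [[0, 0, -8, 0, 0, 0, 8], [0, 0, -15, 0, 0, 0, 8], [0, 0, -20, 0, 0, 0, 8], [0, 0, -20, 0, 0, 0, 8], [0, 0, -20, 0, 0, 2.5, 8], [0, 0, 0, 0, 0, 2.6, 8], [1.2, 9, 0, 0, 0, 0, 8], [2.4, 18, 0, 0, 0, 0, 8], [2.4, 18, 0, 0, 0, 0, 8], [2.4, 18, 0, 0, 0, 0, 8], [2.4, 18, 0, 0, 0, 0, 8], [2.4, 18, 0, 0, 0, 0, 8], [2.4, 18, 0, 0, 0, 0, 8], [2.4, 18, 0, 0, 0, 0, 8], [2.4, 18, 0, 0, 0, 0, 8], [2.4, 18, 0, 0, 0, 0, 8], [1, 5, 0, 0, 0, 0, 8], [0, 0, 0, 0, 0, 0, 8]],
])

```text
t: 27.15
eef_pos: [0.4543, -0.021, 0.072]
tool_rot: [1.0, 0.026, -0.0, -0.0]
force: [-0.1, 0.2, -1.4]
gripper_width: 0.0122
finger_force: 69.3
```

Run:
```python
from h import *
np.set_printoptions(precision=4,suppress=True)
s=rep();W=snap('wrist');S=snap('side')
for m in r.silhouettes(S,'disc1'): print(m['conf'],np.round(np.array(m['box'])*[640,400,640,400]))
print(proj(S,np.array(s['eef_pos'])+[.11,0,.011]))
q=R.from_quat(s['tool_rot']);p=np.array(s['eef_pos'])
o=p+q.apply([.111,0,0])+[0,0,.0107]
for n,d in [('tip',[.05,0,0]),('L',[0,-.05,0]),('R',[0,.05,0])]: print(n,proj(W,o+q.apply(d)+[0,0,.005],True),proj(S,o+q.apply(d)+[0,0,.005]))
# hypothesised chamber: project roof front edge, walls inner, shelf fronts
c=np.array([.6245,-.0112,0]);Rc=R.from_euler('z',.053)
for n,X in [('roofL',(0,.065,.158)),('roofR',(0,-.065,.158)),('s1L',(0,.053,.076)),('s1R',(0,-.053,.076)),('s0L',(0,.053,.04)),('s0R',(0,-.053,.04)),('s2L',(0,.053,.112)),('s2R',(0,-.053,.112))]: print(n,proj(W,c+Rc.apply(X),True))
a=cv2.resize(W['color'][60:260,200:430],(560,487)); b=cv2.resize(S['color'][145:245,265:315],(240,487),interpolation=cv2.INTER_CUBIC)
cv2.imwrite('pics/w10.png',np.hstack([a,b])[:,:,::-1])
```

```text
t 27.15 tcp [ 0.4543 -0.021   0.072 ] tool yaw deg 3.0 z [-0.  0. -1.] F [-0.1  0.2 -1.4] w 12.2 69.3
0.7 [135. 262.  67.  27.]
0.64 [308. 183.  50.  27.]
0.6 [240. 262.  54.  29.]
0.51 [424. 177.  16.  24.]
[323.3096 190.1213]
tip [316.4461 -50.5856] [310.3832 183.3319]
L [216.2275  41.6212] [311.8821 197.3925]
R [416.7813  41.3896] [331.5502 182.4411]
roofL [ 132.4146 -124.9999]
roofR [ 496.166  -127.4272]
s1L [221.0532 -47.1121]
s1R [409.2231 -47.8844]
s0L [235.9895 -23.7932]
s0R [394.916  -24.3359]
s2L [200.4779 -78.3489]
s2R [428.9764 -79.5156]
```

View pics/w10.png

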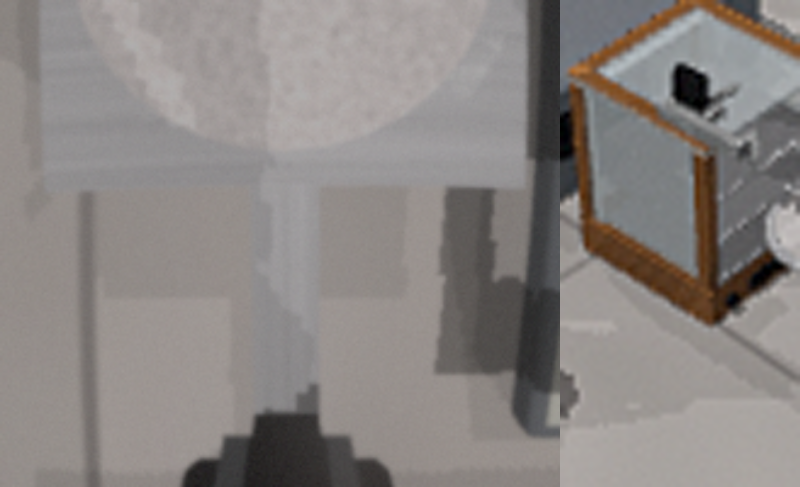

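The held disc's rear edge runs level from (42,188) to (525,186), so it is aligned with the tool and centred. The chamber is out of the wrist view.

Run:
```python
from h import *
np.set_printoptions(precision=4,suppress=True)
s=r.get_state();W=snap('wrist');q=R.from_quat(s['tool_rot']);p=np.array(s['eef_pos'])
for z in(.076,.08,.084,.088,.092):
    a,b=[atz(W,u,v,z,True) for u,v in((217.2,137.2),(415.6,136.4))]
    print(z,'width',np.linalg.norm(a-b),'tool pos',q.inv().apply((a+b)/2-p)[:2])
S=snap('side')
M=[m for m in r.silhouettes(S,'disc1') if abs(m['box'][0]*640-308)<6][0]['mask']
import itertools
def syn(z,pitch,dx=.111):
    t=np.linspace(-np.pi/2,np.pi/2,40); pts=[[.05*np.cos(a),.05*np.sin(a)] for a in t]+[[-.05,.05],[-.05,-.05]]
    I=np.zeros((400,640),'uint8')
    for h in(0,.005):
        P=[proj(S,p+q.apply([dx+x,y,0])+[0,0,z+h+pitch*(x+dx)]) for x,y in pts]; cv2.fillPoly(I,[np.round(np.array(P)*16).astype(np.int32)],1,shift=4)
    return I>0
Mo=cv2.morphologyEx(M.astype('uint8'),cv2.MORPH_OPEN,np.ones((5,5)))>0
for z,ph in itertools.product((.0,.005,.0107,.016),(-.1,-.05,0,.05)):
    I=syn(z,ph); print(z,ph,round((I&Mo).sum()/(I|Mo).sum(),3))
```

```text
0.076 width 0.10790970586634598 tool pos [ 0.0611 -0.0001]
0.08 width 0.10526987629860717 tool pos [ 0.0614 -0.0001]
0.084 width 0.10263004673086837 tool pos [ 0.0617 -0.0001]
0.088 width 0.09999021716312957 tool pos [ 0.0619 -0.0001]
0.092 width 0.09735038759539075 tool pos [ 0.0622 -0.    ]Traceback (most recent call last):
  File "<stdin>", line 8, in <module>
IndexError: list index out of range
```

servo_tool([
  [[4, -0.8, 0, 0, 0, 0, 8], [8, 0, 0, 0, 0, 0, 8], [8, 0, 0, 0, 0, 0, 8], [8, 0, 0, 0, 0, 0, 8], [6, 0, 0, 0, 0, 0, 8], [6, 0, 0, 0, 0, 0, 8], [0, 0, 0, 0, 0, 0, 8]],
])

```text
t: 28.32
eef_pos: [0.4949, -0.0178, 0.0721]
tool_rot: [1.0, 0.026, 0.0, -0.0]
force: [-0.2, 1.4, -1.0]
gripper_width: 0.0124
finger_force: 69.3
```

Run:
```python
from h import *
np.set_printoptions(precision=4,suppress=True)
s=rep();W=snap('wrist');print(W['position'])
g=W['color'].astype(int); p=np.array(s['eef_pos'])
c=np.array([.6245,-.0112,0]);Rc=R.from_euler('z',.053)
for n,X in [('roofL',(0,.065,.158)),('roofR',(0,-.065,.158)),('roofLi',(0,.053,.158)),('roofRi',(0,-.053,.158)),('s1L',(0,.053,.076)),('s1R',(0,-.053,.076)),('s0L',(0,.053,.04)),('s0R',(0,-.053,.04))]: print(n,proj(W,c+Rc.apply(X),True))
```

```text
t 28.32 tcp [ 0.4949 -0.0178  0.0721] tool yaw deg 3.03 z [ 0.  0. -1.] F [-0.2  1.4 -1. ] w 12.4 69.3
[ 0.5675 -0.0144  0.2395]
roofL [114.3463 -41.2981]
roofR [519.3926 -41.7384]
roofLi [144.8282 -51.3475]
roofRi [488.8024 -51.7452]
s1L [219.0759  14.764 ]
s1R [414.9207  14.6164]
s0L [235.4813  30.3065]
s0R [398.6147  30.1961]
```

servo_tool([
  [[5, 0, 0, 0, 0, 0, 8], [6, 0, 0, 0, 0, 0, 8], [6, 0, 0, 0, 0, 0, 8], [5, 0, 0, 0, 0, 0, 8], [0, 0, 0, 0, 0, 0, 8]],
])

```text
t: 29.0
eef_pos: [0.5169, -0.0166, 0.0721]
tool_rot: [1.0, 0.026, 0.0, -0.0]
force: [-0.0, 0.5, -0.6]
gripper_width: 0.0123
finger_force: 69.3
```

servo_tool([
  [[4, 0, 0, 0, 0, 0, 8], [4, 0, 0, 0, 0, 0, 8], [4, 0, 0, 0, 0, 0, 8], [0, 0, 0, 0, 0, 0, 8]],
])

```text
t: 29.5
eef_pos: [0.5288, -0.016, 0.0721]
tool_rot: [1.0, 0.026, 0.0, -0.0]
force: [-0.5, 0.2, -1.4]
gripper_width: 0.0118
finger_force: 69.3
```

servo_tool([
  [[5, 0, 0, 0, 0, 0, 8], [5, 0, 0, 0, 0, 0, 8], [5, 0, 0, 0, 0, 0, 8], [5, 0, 0, 0, 0, 0, 8], [5, 0, 0, 0, 0, 0, 8], [5, 0, 0, 0, 0, 0, 8], [4, 0, 0, 0, 0, 0, 8], [0, 0, 0, 0, 0, 0, 8]],
])

```text
t: 30.5
eef_pos: [0.5627, -0.0143, 0.0721]
tool_rot: [1.0, 0.026, 0.0, 0.0]
force: [0.2, -0.0, -1.4]
gripper_width: 0.012
finger_force: 69.3
```

servo_tool([
  [[1.5, 0, 0, 0, 0, 0, 8], [1.5, 0, 0, 0, 0, 0, 8], [0, 0, 0, 0, 0, 0, 8]],
])

```text
t: 30.88
eef_pos: [0.5655, -0.0141, 0.0721]
tool_rot: [1.0, 0.026, 0.0, 0.0]
force: [0.2, 0.1, -0.5]
gripper_width: 0.0129
finger_force: 69.3
```

Run:
```python
from h import *
np.set_printoptions(precision=4,suppress=True)
s=rep();W=snap('wrist')
c=np.array([.6245,-.0112,0]);Rc=R.from_euler('z',.053)
for n,X in [('roofL',(0,.065,.158)),('roofR',(0,-.065,.158)),('s1L',(0,.053,.076)),('s1R',(0,-.053,.076)),('s0L',(0,.053,.04)),('s0R',(0,-.053,.04)),('discL',(.004,.05,.088)),('discR',(.004,-.05,.088))]: print(n,proj(W,c+Rc.apply(X),True))
cv2.imwrite('pics/w11.png',cv2.resize(W['color'][0:220,140:500],None,fx=2.2,fy=2.2)[:,:,::-1])
```

```text
t 30.88 tcp [ 0.5655 -0.0141  0.0721] tool yaw deg 3.03 z [ 0. -0. -1.] F [ 0.2  0.1 -0.5] w 12.9 69.3
roofL [110.0315 169.3203]
roofR [523.5502 169.0506]
s1L [219.5416 140.401 ]
s1R [414.2733 140.2715]
s0L [236.137  135.2682]
s0R [397.7873 135.1636]
discL [217.5982 134.5753]
discR [416.1526 134.4379]
```

View pics/w11.png

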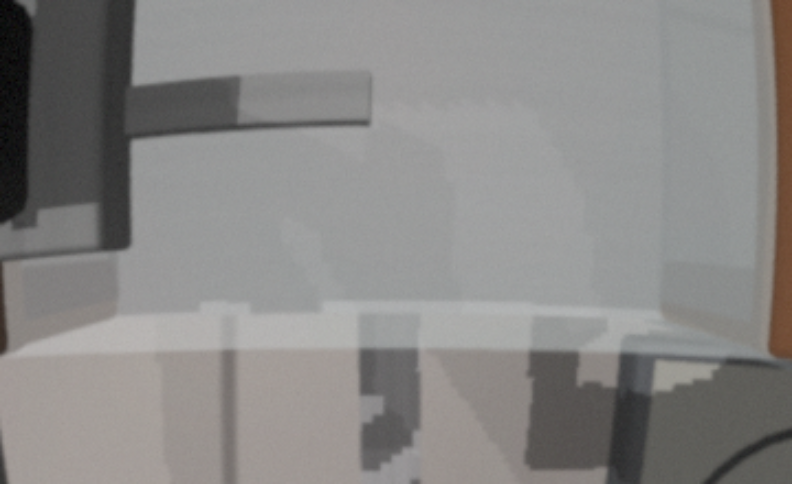

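The camera looks at the chamber roof: its front edge is at row 352 and the inner side frames at columns 5 and 770, so it is laterally centred. The front is about 2 mm farther in than I had it. I'll use the back wall as reference.

servo_tool([
  [[1.5, 0, 0, 0, 0, 0, 8], [1, 0, 0, 0, 0, 0, 8], [1, 0, 0, 0, 0, 0, 8], [0, 0, 0, 0, 0, 0, 8]],
])

```text
t: 31.42
eef_pos: [0.569, -0.0139, 0.0721]
tool_rot: [1.0, 0.027, 0.0, 0.0]
force: [-0.0, -0.0, -1.2]
gripper_width: 0.0121
finger_force: 69.3
```

servo_tool([
  [[1, 0, 0, 0, 0, 0, 8], [1, 0, 0, 0, 0, 0, 8], [0, 0, 0, 0, 0, 0, 8]],
])

```text
t: 31.8
eef_pos: [0.571, -0.0138, 0.0721]
tool_rot: [1.0, 0.026, 0.0, 0.0]
force: [-0.0, -1.1, -1.4]
gripper_width: 0.0121
finger_force: 69.3
```

servo_tool([
  [[1, 0, 0, 0, 0, 0, 8], [1, 0, 0, 0, 0, 0, 8], [0, 0, 0, 0, 0, 0, 8]],
])

```text
t: 32.17
eef_pos: [0.5728, -0.0138, 0.072]
tool_rot: [1.0, 0.026, -0.0, 0.0]
force: [-0.3, 0.7, -1.2]
gripper_width: 0.0121
finger_force: 69.3
```

servo_tool([
  [[1, 0, 0, 0, 0, 0, 8], [0, 0, 0, 0, 0, 0, 8]],
])

```text
t: 32.42
eef_pos: [0.5728, -0.0138, 0.0717]
tool_rot: [1.0, 0.026, -0.001, 0.0]
force: [-4.0, -0.7, 0.7]
gripper_width: 0.0121
finger_force: 69.4
```

servo_tool([
  [[1, 0, 0, 0, 0, 0, 8], [0, 0, 0, 0, 0, 0, 8]],
])

```text
t: 32.67
eef_pos: [0.5728, -0.0138, 0.0715]
tool_rot: [1.0, 0.026, -0.002, 0.0]
force: [-5.7, 0.3, 2.0]
gripper_width: 0.0119
finger_force: 69.5
```

servo_tool([
  [[1, 0, 0, 0, 0, 0, 8], [0, 0, 0, 0, 0, 0, 8]],
])

```text
t: 32.92
eef_pos: [0.5728, -0.0139, 0.0713]
tool_rot: [1.0, 0.026, -0.003, 0.0]
force: [-7.8, -0.7, 1.3]
gripper_width: 0.0122
finger_force: 69.6
```

servo_tool([
  [[-3, 0, 0, 0, 0, 0, 8], [-3.5, 0, 0, 0, 0, 0, 8], [0, 0, 2, 0, 0, 0, 8], [0, 0, 2, 0, 0, 0, 8], [0, 0, 0, 0, 0, 0, 8]],
])

```text
t: 33.55
eef_pos: [0.5695, -0.0139, 0.0679]
tool_rot: [1.0, 0.026, -0.0, -0.0]
force: [-0.5, 0.1, -2.1]
gripper_width: 0.0122
finger_force: 69.4
```

servo_tool([
  [[0, 0, 1, 0, 0, 0, 8], [0, 0, 1, 0, 0, 0, 8], [0, 0, 0, 0, 0, 0, 8]],
])

```text
t: 33.92
eef_pos: [0.5694, -0.0139, 0.066]
tool_rot: [1.0, 0.026, -0.0, 0.0]
force: [0.6, -0.7, -0.1]
gripper_width: 0.0119
finger_force: 69.4
```

servo_tool([
  [[0, 0, 1, 0, 0, 0, 8], [0, 0, 0, 0, 0, 0, 8]],
])

```text
t: 34.17
eef_pos: [0.5695, -0.0139, 0.0654]
tool_rot: [1.0, 0.026, 0.0, 0.0]
force: [-1.0, 0.0, 0.6]
gripper_width: 0.012
finger_force: 69.7
```

Seated at the expected height. I'll release and go for the second disc.

servo_tool([
  [[0, 0, 0, 0, 0, 0, 25], [0, 0, 0, 0, 0, 0, 40], [0, 0, 0, 0, 0, 0, 40], [0, 0, -15, 0, 0, 0, 40], [0, 0, -35, 0, 0, 0, 40], [0, 0, -45, 0, 0, 0, 40], [-8, -15, -35, 0, 0, 0, 40], [-14, -31, 0, 0, 0, 0, 40], [-14, -31, 0, 0, 0, 0, 40], [-14, -31, 0, 0, 0, 0, 40], [-14, -31, 0, 0, 0, 0, 40], [-14, -31, 0, 0, 0, 0, 40], [-14, -31, 0, 0, 0, 0, 40], [-14, -31, 0, 0, 0, 0, 40], [-14, -31, 0, 0, 0, 0, 40], [-14, -31, 0, 0, 0, 0, 40], [-6, -12, 0, 0, 0, -4, 40], [0, 0, 0, 0, 0, -4, 40], [0, 0, 0, 0, 0, 0, 40]],
])

```text
t: 36.55
eef_pos: [0.4135, 0.2847, 0.196]
tool_rot: [0.995, 0.096, 0.001, -0.0]
force: [-0.0, -0.1, -0.5]
gripper_width: 0.0397
finger_force: 0.0
```

Run:
```python
from h import *
np.set_printoptions(precision=4,suppress=True)
s=rep();W=snap('wrist');plate(W)
print(tab(W,(.416,.285),rad=30))
S=snap('side');T=snap('top')
for p in(T,S):
  for m in r.mark_of(p,'disc1'): print(round(m['conf'],2),np.round(px(m)),atz(p,*px(m),0))
go([.4145,.2855,.10])
```

```text
t 36.55 tcp [0.4135 0.2847 0.196 ] tool yaw deg 11.01 z [ 0.001  0.    -1.   ] F [-0.  -0.1 -0.5] w 39.7 0.0
plate 0.76 sat 6 [0.5233 0.3078] [0.0979 0.0987] 10.6
plate 0.57 sat 7 [ 0.5914 -0.2486] [0.1939 0.0933] 22.8
(array([0.4154, 0.2868, 0.024 ]), array([315.1383, 176.2213]), array([ 24,  20,  11,  24, 253], dtype=int32), ((23.0, 10.0), 90.0))
0.96 [227. 197.] [0.5217 0.3091 0.    ]
0.84 [175. 145.] [0.6651 0.4602 0.    ]
0.39 [232. 289.] [0.2705 0.2857 0.    ]
0.25 [422. 188.] [ 0.5578 -0.2289  0.    ]
0.94 [258. 273.] [ 0.5134  0.3071 -0.    ]
0.89 [184. 274.] [0.6632 0.4564 0.    ]
0.69 [297. 179.] [ 0.7425 -0.0713  0.    ]
move mm [ 1.2 -1.3 95.2]
```

servo_tool([
  [[0.7, -2, 40, 0, 0, 0, 40], [0, 0, 50, 0, 0, 0, 40], [0, 0, 50, 0, 0, 0, 40], [0, 0, 30, 0, 0, 0, 40], [0, 0, 20, 0, 0, 0, 40], [0, 0, 10, 0, 0, 0, 40], [0, 0, 4, 0, 0, 0, 40], [0, 0, 3, 0, 0, 0, 40], [0, 0, 0, 0, 0, 0, 30], [0, 0, 0, 0, 0, 0, 20], [0, 0, 0, 0, 0, 0, 8], [0, 0, 0, 0, 0, 0, 8], [0, 0, 0, 0, 0, 0, 8], [0, 0, 0, 0, 0, 0, 8]],
])

```text
t: 38.6
eef_pos: [0.4142, 0.2869, -0.0113]
tool_rot: [0.995, 0.096, 0.001, -0.0]
force: [-0.7, -0.2, 6.6]
gripper_width: 0.0123
finger_force: 70.1
```

Run:
```python
from h import *
rep()
```

```text
t 38.6 tcp [ 0.4142  0.2869 -0.0113] tool yaw deg 11.03 z [ 0.001  0.001 -1.   ] F [-0.7 -0.2  6.6] w 12.3 70.1
```

servo_tool([
  [[0, 0, -8, 0, 0, 0, 8], [0, 0, -20, 0, 0, 0, 8], [0, 0, -30, 0, 0, 0, 8], [0, 0, -30, 0, 0, 0, 8], [0, 0, -22, 0, 0, 0, 8], [0, 0, -10, 0, 0, 4, 8], [0, 0, 0, 0, 0, 4, 8], [1.5, 18, 0, 0, 0, 0, 8], [2, 30, 0, 0, 0, 0, 8], [2, 30, 0, 0, 0, 0, 8], [2, 30, 0, 0, 0, 0, 8], [3, 30, 0, 0, 0, 0, 8], [3, 30, 0, 0, 0, 0, 8], [3, 30, 0, 0, 0, 0, 8], [3, 30, 0, 0, 0, 0, 8], [3, 30, 0, 0, 0, 0, 8], [2, 30, 0, 0, 0, 0, 8], [1, 20.6, 0, 0, 0, 0, 8], [0, 0, 0, 0, 0, 0, 8]],
])

```text
t: 40.98
eef_pos: [0.4546, -0.0221, 0.1078]
tool_rot: [1.0, 0.025, -0.001, 0.0]
force: [-0.2, 1.1, -1.1]
gripper_width: 0.0123
finger_force: 69.1
```

Run:
```python
from h import *
np.set_printoptions(precision=4,suppress=True)
s=rep();W=snap('wrist');p=np.array(s['eef_pos']);q=R.from_quat(s['tool_rot'])
go([.4560,-.0199,.109]); cover()
# rear edge of held disc: look for brightness step along columns near expected row
o=p+q.apply([.062,0,0])+[0,0,.0163]
g=cv2.GaussianBlur(cv2.cvtColor(W['color'],cv2.COLOR_RGB2GRAY),(5,5),0).astype(float)
for dy in(-.04,-.025,.025,.04):
    u,v=proj(W,o+q.apply([0,dy,0]),True); col=g[int(v)-15:int(v)+16,int(round(u))]; d=np.diff(col); i=abs(d).argmax(); print(dy,round(u),round(v,1),'edge row',int(v)-15+i+.5,round(d[i],1))
u,v=proj(W,o,True)
row=g[int(v)-12,:]; d=np.diff(row); L=int(190+abs(d[190:250]).argmax());Rr=int(385+abs(d[385:445]).argmax());print('side edges',L,Rr,[proj(W,o+q.apply([.004,y,0]),True) for y in(-.05,.05)])
```

```text
t 40.98 tcp [ 0.4546 -0.0221  0.1078] tool yaw deg 2.83 z [-0.002 -0.001 -1.   ] F [-0.2  1.1 -1.1] w 12.3 69.1
move mm [ 1.3 -0.6 -1.2]
top 0.56 [ 0.537 -0.185  0.156]
side 0.21 [ 0.425 -0.04   0.156]
-0.04 236 136.1 edge row 126.5 -2.0
-0.025 266 135.2 edge row 120.5 -1.0
0.025 368 135.1 edge row 122.5 -2.0
0.04 397 136.0 edge row 135.5 -7.0
side edges 190 430 [array([216.8231, 129.0144]), array([416.3456, 128.858 ])]
```

servo_tool([
  [[4, -0.7, -1, 0, 0, -0.1, 8], [8, 0, 0, 0, 0, 0, 8], [8, 0, 0, 0, 0, 0, 8], [8, 0, 0, 0, 0, 0, 8], [6, 0, 0, 0, 0, 0, 8], [6, 0, 0, 0, 0, 0, 8], [0, 0, 0, 0, 0, 0, 8]],
])

```text
t: 42.1
eef_pos: [0.4958, -0.0175, 0.1091]
tool_rot: [1.0, 0.027, 0.0, -0.0]
force: [-0.8, -0.6, -2.1]
gripper_width: 0.0121
finger_force: 69.1
```

servo_tool([
  [[5, 0, 0, 0, 0, 0, 8], [6, 0, 0, 0, 0, 0, 8], [6, 0, 0, 0, 0, 0, 8], [5, 0, 0, 0, 0, 0, 8], [0, 0, 0, 0, 0, 0, 8]],
])

```text
t: 42.72
eef_pos: [0.5178, -0.0163, 0.1091]
tool_rot: [1.0, 0.027, 0.0, -0.0]
force: [-0.1, -0.0, -0.7]
gripper_width: 0.0122
finger_force: 69.1
```

servo_tool([
  [[4, 0, 0, 0, 0, 0, 8], [4, 0, 0, 0, 0, 0, 8], [4, 0, 0, 0, 0, 0, 8], [5, 0, 0, 0, 0, 0, 8], [5, 0, 0, 0, 0, 0, 8], [0, 0, 0, 0, 0, 0, 8]],
])

```text
t: 43.48
eef_pos: [0.5398, -0.0151, 0.1091]
tool_rot: [1.0, 0.027, 0.0, -0.0]
force: [0.0, -1.0, -1.7]
gripper_width: 0.0124
finger_force: 69.1
```

servo_tool([
  [[5, 0, 0, 0, 0, 0, 8], [5, 0, 0, 0, 0, 0, 8], [5, 0, 0, 0, 0, 0, 8], [5, 0, 0, 0, 0, 0, 8], [4, 0, 0, 0, 0, 0, 8], [3, 0, 0, 0, 0, 0, 8], [2, 0, 0, 0, 0, 0, 8], [0, 0, 0, 0, 0, 0, 8]],
])

```text
t: 44.48
eef_pos: [0.5683, -0.0136, 0.1091]
tool_rot: [1.0, 0.027, -0.0, 0.0]
force: [0.4, -0.2, -2.0]
gripper_width: 0.0119
finger_force: 69.1
```

servo_tool([
  [[1, 0, 0, 0, 0, 0, 8], [1, 0, 0, 0, 0, 0, 8], [0, 0, 0, 0, 0, 0, 8]],
])

```text
t: 44.85
eef_pos: [0.5703, -0.0135, 0.1091]
tool_rot: [1.0, 0.027, 0.0, 0.0]
force: [-0.1, -0.4, -0.7]
gripper_width: 0.0126
finger_force: 69.1
```

servo_tool([
  [[1, 0, 0, 0, 0, 0, 8], [1, 0, 0, 0, 0, 0, 8], [0, 0, 0, 0, 0, 0, 8]],
])

```text
t: 45.22
eef_pos: [0.5719, -0.0134, 0.1089]
tool_rot: [1.0, 0.027, -0.0, 0.0]
force: [-1.1, -0.2, -0.9]
gripper_width: 0.0122
finger_force: 69.2
```

servo_tool([
  [[1, 0, 0, 0, 0, 0, 8], [1, 0, 0, 0, 0, 0, 8], [0, 0, 0, 0, 0, 0, 8]],
])

```text
t: 45.6
eef_pos: [0.5718, -0.0136, 0.1084]
tool_rot: [1.0, 0.027, -0.003, 0.0]
force: [-6.5, -0.9, 1.7]
gripper_width: 0.0122
finger_force: 69.5
```

servo_tool([
  [[-3, 0, 0, 0, 0, 0, 8], [-2.7, 0, 0, 0, 0, 0, 8], [0, 0, 2, 0, 0, 0, 8], [0, 0, 2, 0, 0, 0, 8], [0, 0, 2, 0, 0, 0, 8], [0, 0, 0, 0, 0, 0, 8]],
])

```text
t: 46.35
eef_pos: [0.5685, -0.0136, 0.1028]
tool_rot: [1.0, 0.027, -0.0, 0.0]
force: [0.5, -0.3, -1.1]
gripper_width: 0.0122
finger_force: 69.1
```

servo_tool([
  [[0, 0, 1, 0, 0, 0, 8], [0, 0, 1, 0, 0, 0, 8], [0, 0, 0, 0, 0, 0, 8]],
])

```text
t: 46.72
eef_pos: [0.5686, -0.0136, 0.1011]
tool_rot: [1.0, 0.027, 0.0, 0.0]
force: [0.2, 0.4, -0.9]
gripper_width: 0.0123
finger_force: 69.2
```

servo_tool([
  [[0, 0, 1, 0, 0, 0, 8], [0, 0, 0, 0, 0, 0, 8]],
])

```text
t: 46.98
eef_pos: [0.5687, -0.0136, 0.1006]
tool_rot: [1.0, 0.027, 0.0, 0.0]
force: [-1.8, 0.0, 3.7]
gripper_width: 0.0121
finger_force: 69.8
```

Both discs are seated. I'll release and rise.

servo_tool([
  [[0, 0, 0, 0, 0, 0, 25], [0, 0, 0, 0, 0, 0, 40], [0, 0, 0, 0, 0, 0, 40], [0, 0, -15, 0, 0, 0, 40], [0, 0, -35, 0, 0, 0, 40], [0, 0, -45, 0, 0, 0, 40], [-30, 0, -45, 0, 0, 0, 20], [-40, 20, -10, 0, 0, 0, 0], [-30, 40, 0, 0, 0, 0, 0], [0, 50, 0, 0, 0, 0, 0], [0, 50, 0, 0, 0, 0, 0], [0, 50, 0, 0, 0, 0, 0], [30, 0, 0, 0, 0, 0, 0], [38, 0, 0, 0, 0, 0, 0], [0, 0, 0, 0, 0, 0, 0]],
])

```text
t: 48.85
eef_pos: [0.5505, -0.2237, 0.2507]
tool_rot: [1.0, 0.029, 0.001, -0.001]
force: [0.2, 0.1, 0.2]
gripper_width: 0.0001
finger_force: 0.0
```

Run:
```python
from h import *
np.set_printoptions(precision=4,suppress=True)
s=rep();cover();W=snap('wrist');T=snap('top');S=snap('side')
c=np.array([.6267,-.0107,0]);Rc=R.from_euler('z',.053)
for sl,z in((1,.076),(2,.112)):
    X=c+Rc.apply([-.058,0,z+.028])
    for n,p,w in(('W',W,1),('T',T,0),('S',S,0)):
        u,v=proj(p,X,w); print(sl,n,np.round([u,v]), end=' ')
        if 5<u<635 and 5<v<395:
            try: t=tab(p,X,bool(w),z+.028,14); print('seen chamber',Rc.inv().apply(t[0]-c)*1e3,t[2][4])
            except Exception as e: print('none')
print('chamber tcp',Rc.inv().apply(np.array(s['eef_pos'])-c)*1e3)
for p,w,n in((T,0,'T'),(W,1,'W')):
    for m in r.mark_of(p,'pot_knob')[:1]: print(n,'knob',atz(p,*px(m),.109,bool(w)),m['conf'])
```

```text
t 48.85 tcp [ 0.5505 -0.2237  0.2507] tool yaw deg 3.29 z [ 0.002  0.001 -1.   ] F [0.2 0.1 0.2] w 0.1 0.0
side 0.78 [ 0.532 -0.178  0.156]
1 W [135. 157.] seen chamber [-60.0116  12.1539 104.    ] 310
1 T [346. 177.] seen chamber [-58.524   -0.2189 104.    ] 67
1 S [321. 186.] seen chamber [-40.9353 -25.2661 104.    ] 78
2 W [117. 163.] seen chamber [-56.2315  -6.6866 140.    ] 396
2 T [347. 175.] seen chamber [-63.845    2.5342 140.    ] 67
2 S [321. 177.] seen chamber [-60.69     1.3446 140.    ] 93
chamber tcp [ -87.3438 -208.652   250.6527]
T knob [ 0.524  -0.3651  0.109 ] 0.62
W knob [ 0.5316 -0.3699  0.109 ] 0.62
```

servo_tool([
  [[0, 0, 40, 0, 0, 0.2, 0], [0, 0, 50, 0, 0, 0, 0], [0, 0, 40, 0, 0, 0, 0], [0, 0, 15, 0, 0, 0, 0], [-2, -15, 0, 0, 0, 0, 0], [-2, -12, 0, 0, 0, 0, 0], [-5, -6, 0, 0, 0, 0, 0], [-5, -6, 0, 0, 0, 0, 0], [0, 0, 0, 0, 0, 0, 0]],
])

```text
t: 50.42
eef_pos: [0.5319, -0.1865, 0.1056]
tool_rot: [1.0, 0.026, 0.0, 0.0]
force: [1.3, -0.0, 0.2]
gripper_width: 0.0
finger_force: 0.2
```

Run:
```python
from h import *
np.set_printoptions(precision=1,suppress=True)
s=rep();cover()
c=np.array([.6267,-.0107,0]);Rc=R.from_euler('z',.053);print(Rc.inv().apply(np.array(s['eef_pos'])-c)*1e3)
```

```text
t 50.42 tcp [ 0.5 -0.2  0.1] tool yaw deg 2.95 z [ 0. -0. -1.] F [ 1.3 -0.   0.2] w 0.0 0.2
top 0.58 [ 0.5 -0.2  0.2]
top 0.37 [ 0.5 -0.2  0.2]
side 0.74 [ 0.5 -0.2  0.2]
[-104.  -170.5  105.6]
```

servo_tool([
  [[-5.3, -8.7, 0, 0, 0, 0, 0], [-5.3, -8.7, 0, 0, 0, 0, 0], [-6.1, -10.4, 0, 0, 0, 0, 0], [-6.1, -10.4, 0, 0, 0, 0, 0], [-6.1, -10.4, 0, 0, 0, 0, 0], [-3.3, -11.5, 0, 0, 0, 0, 0], [-3.3, -11.5, 0, 0, 0, 0, 0], [-3.3, -11.5, 0, 0, 0, 0, 0], [-0.3, -12, 0, 0, 0, 0, 0], [-0.3, -12, 0, 0, 0, 0, 0], [-0.3, -12, 0, 0, 0, 0, 0], [0, 0, 0, 0, 0, 0, 0]],
])

```text
t: 52.12
eef_pos: [0.4861, -0.0684, 0.105]
tool_rot: [1.0, 0.027, -0.0, -0.0]
force: [-1.1, -0.7, 1.3]
gripper_width: 0.0002
finger_force: 0.6
```

Run:
```python
from h import *
np.set_printoptions(precision=1,suppress=True)
s=rep();
c=np.array([.6267,-.0107,0]);Rc=R.from_euler('z',.053);print(Rc.inv().apply(np.array(s['eef_pos'])-c)*1e3)
for n in('top','side'):
    p=snap(n)
    for m in r.mark_of(p,'cover_pane')[:2]: print(n,m['conf'],Rc.inv().apply(atz(p,*px(m),.156)-c)*1e3)
```

```text
t 52.12 tcp [ 0.5 -0.1  0.1] tool yaw deg 3.06 z [-0.  0. -1.] F [-1.1 -0.7  1.3] w 0.2 0.6
[-143.4  -50.2  105. ]
top 0.56 [-138.8  -41.6  156. ]
side 0.97 [-138.3  -34.7  156. ]
```

servo_tool([
  [[2.6, -11.4, 0, 0, 0, 0, 0], [2.6, -11.4, 0, 0, 0, 0, 0], [2.6, -11.4, 0, 0, 0, 0, 0], [5.4, -10.7, 0, 0, 0, 0, 0], [5.4, -10.7, 0, 0, 0, 0, 0], [5.4, -10.7, 0, 0, 0, 0, 0], [6.5, -8, 0, 0, 0, 0, 0], [6.5, -8, 0, 0, 0, 0, 0], [0, 0, 0, 0, 0, 0, 0]],
])

```text
t: 53.45
eef_pos: [0.512, 0.0096, 0.1031]
tool_rot: [1.0, 0.024, -0.008, 0.004]
force: [-14.1, -8.8, 7.1]
gripper_width: -0.0
finger_force: 7.5
```

```bash
cat >> h.py <<'E'
c0=np.array([.6267,-.0107,0]);Rc=R.from_euler('z',.053)
def cov2():
    s=rep();print('chamber tcp',np.round(Rc.inv().apply(np.array(s['eef_pos'])-c0)*1e3,1))
    for n in('top','side'):
        p=snap(n)
        for k,z in(('cover_pane',.156),('latch_rib',.171)):
            for m in r.mark_of(p,k)[:1]: print(n,k,round(m['conf'],2),np.round(Rc.inv().apply(atz(p,*px(m),z)-c0)*1e3,1))
E
python3 -c "
from h import *
cov2()"
```

```text
t 53.45 tcp [0.512  0.0096 0.1031] tool yaw deg 2.79 z [-0.017 -0.007 -1.   ] F [-14.1  -8.8   7.1] w -0.0 7.5
chamber tcp [-113.5   26.3  103.1]
top latch_rib 0.62 [ 36.9  55.4 171. ]
side cover_pane 0.73 [-107.5   32.3  156. ]
side latch_rib 0.68 [-165.2 -276.9  171. ]
```

servo_tool([
  [[3, -2, 0, 0, 0, 0, 0], [0, 0, 0, 0, 0, 0, 0], [0, 0, 0, 0, 0, 0, 0]],
])

```text
t: 54.12
eef_pos: [0.5119, 0.0099, 0.1029]
tool_rot: [1.0, 0.024, -0.011, 0.005]
force: [-19.4, -11.1, 11.9]
gripper_width: -0.0001
finger_force: 10.6
```

```bash
python3 -c "
from h import *
cov2()
p=snap('top');m=r.silhouettes(p,'cover_pane');print([(round(x['conf'],2),np.round(np.array(x['box'])*[640,400,640,400])) for x in m])
m=r.silhouettes(p,'disc1');print([(round(x['conf'],2),np.round(np.array(x['box'])*[640,400,640,400])) for x in m])
"
```

```text
t 54.12 tcp [0.5119 0.0099 0.1029] tool yaw deg 2.7 z [-0.022 -0.01  -1.   ] F [-19.4 -11.1  11.9] w -0.1 10.6
chamber tcp [-113.6   26.6  102.9]
top latch_rib 0.72 [ 24.2  46.7 171. ]
side cover_pane 0.77 [-95.7  25.3 156. ]
side latch_rib 0.75 [ 17.1  45.6 171. ]
[(0.44, array([376., 150.,   3.,  14.]))]
[(0.76, array([142., 107.,  51.,  55.]))]
```

Run:
```python
from h import *
np.set_printoptions(precision=1,suppress=True)
S=snap('side');T=snap('top')
for n,p in(('S',S),('T',T)):
    g=cv2.cvtColor(p['color'],cv2.COLOR_RGB2GRAY)
    m=(g<50).astype('uint8');k,l,st,ce=cv2.connectedComponentsWithStats(m)
    x0,x1,y0,y1=((255,400,120,230) if n=='S' else (300,430,90,240))
    for i in range(1,k):
        if st[i,4]>12 and x0<ce[i][0]<x1 and y0<ce[i][1]<y1: print(n,ce[i],st[i],[Rc.inv().apply(atz(p,*ce[i],z)-c0)[:2]*1e3 for z in(.1,.14,.171)])
# theta from brown front post of cover (side view): project model edges
th=lambda t,x,y,z:c0+Rc.apply(np.array([0,-.065,z])+R.from_euler('z',t).apply([x,y,0]))
g=S['color'].astype(int); br=(g[:,:,0]-g[:,:,2]>45)&(g[:,:,0]>90)
for t in np.arange(0,.45,.05):
    s=0;n=0
    for (a,b) in [((-.080,.127,.034),(-.080,.127,.156)),((-.080,.003,.154),(-.080,.127,.154)),((-.080,.127,.153),(-.002,.127,.153))]:
        for f in np.linspace(.05,.95,40):
            X=np.array(a)*(1-f)+np.array(b)*f; u,v=proj(S,th(t,*X)).round().astype(int); s+=br[v,u];n+=1
    print(round(t,2),round(s/n,2))
```

```text
S [317.9 123.9] [314 119   7  11  45] [array([ 201.3, -290.9]), array([ 158.3, -239.3]), array([ 124.9, -199.3])]
S [330.2 163.7] [314 139  32  54 941] [array([  -2.7, -116.6]), array([-35.6, -73.7]), array([-61.2, -40.3])]
S [395.6 145.6] [391 141  10  10  73] [array([-114.8, -364.7]), array([-142.2, -309.5]), array([-163.4, -266.6])]
S [291.3 162.9] [288 159   8   9  51] [array([102.1, -30.8]), array([64.,  8.]), array([34.4, 38. ])]
S [265.7 172.2] [264 167   4  11  37] [array([130.8,  64.8]), array([91.2, 98.8]), array([ 60.6, 125.1])]
S [296.9 196.5] [295 177   6  34  62] [array([-32.6,  87.2]), array([-64. , 120.1]), array([-88.4, 145.6])]
S [396.6 189.1] [392 185  10   9  14] [array([-250.4, -151.3]), array([-271.1, -106.6]), array([-287.1,  -72. ])]
S [387.4 198.9] [385 196   5   6  21] [array([-254.1,  -91.1]), array([-274.6,  -49.4]), array([-290.5,  -17. ])]
S [379.1 206.2] [377 204   5   6  23] [array([-253.2,  -45.5]), array([-273.7,   -6. ]), array([-289.7,   24.5])]
T [341.9  92.5] [321  88  47   9 342] [array([160. ,   2.9]), array([144.8,   5.8]), array([133. ,   8.1])]
T [389.9  95.9] [372  90  37  13 307] [array([ 146.9, -119.2]), array([ 132.3, -111.1]), array([ 120.9, -104.8])]
T [327.4 136. ] [326 131   4  11  42] [array([48.4, 43.6]), array([37.9, 44.8]), array([29.9, 45.7])]
T [316.  194.5] [312 188   9  12  45] [array([-99.4,  77.2]), array([-103.6,   77. ]), array([-106.8,   76.8])]
T [413.5 234. ] [411 233   6   3  18] [array([-205.6, -160.9]), array([-205.3, -151. ]), array([-205. , -143.4])]
0.0 0.08
0.05 0.15
0.1 0.24
0.15 0.49
0.2 0.28
0.25 0.23
0.3 0.16
0.35 0.11
0.4 0.04
```

servo_tool([
  [[-12, 6, 0, 0, 0, 0, 0], [-12, 6, 0, 0, 0, 0, 0], [-15, 0, -5, 0, 0, 0, 0], [-15, 0, -30, 0, 0, 0, 0], [-10, 10, -50, 0, 0, 0, 0], [0, 10, -50, 0, 0, 0, 0], [0, 0, -10, 0, 0, 0, 0], [0, 0, 0, 0, 0, 0, 0], [0, 0, 0, 0, 0, 0, 0], [0, 0, 0, 0, 0, 0, 0]],
])

```text
t: 55.92
eef_pos: [0.4588, -0.0185, 0.2487]
tool_rot: [1.0, 0.026, -0.001, -0.0]
force: [0.5, 0.1, 0.5]
gripper_width: 0.0001
finger_force: 0.0
```

```bash
cat >> h.py <<'E'
def blobs(p,wrist,box,zs,thr=50,mn=12):
    g=cv2.cvtColor(p['color'],cv2.COLOR_RGB2GRAY);m=(g<thr).astype('uint8');k,l,st,ce=cv2.connectedComponentsWithStats(m)
    for i in range(1,k):
        if st[i,4]>mn and box[0]<ce[i][0]<box[1] and box[2]<ce[i][1]<box[3]: print(np.round(ce[i],1),st[i],[np.round(Rc.inv().apply(atz(p,*ce[i],z,wrist)-c0)[:2]*1e3,1) for z in zs])
E
python3 - <<'E'
from h import *
np.set_printoptions(precision=1,suppress=True)
cov2();W=snap('wrist');S=snap('side');T=snap('top')
print('W');blobs(W,True,(200,430,0,230),(.1,.14,.171))
print('S');blobs(S,False,(270,345,140,210),(.1,.14,.171))
print('T');blobs(T,False,(315,380,100,220),(.1,.14,.171))
for sl,z in((1,.104),(2,.14)): print(sl,[proj(p,c0+Rc.apply([-.058,0,z]),w) for p,w in((W,1),(S,0),(T,0))])
E
```

```text
t 55.92 tcp [ 0.5 -0.   0.2] tool yaw deg 2.97 z [-0.  0. -1.] F [0.5 0.1 0.5] w 0.1 0.0
chamber tcp [-168.     1.1  248.7]
top latch_rib 0.74 [ 28.3  41.1 171. ]
side cover_pane 0.67 [ -98.1 -158.2  156. ]
side latch_rib 0.47 [ 21.3  35.4 171. ]
W
[257.5  17.1] [255  11   7  12  37] [array([ 9.1, 61.4]), array([-4. , 53.6]), array([-14.1,  47.7])]
[361.5  31.4] [327  10  60  35 402] [array([ -8.3, -44.8]), array([-19.2, -39.2]), array([-27.6, -34.8])]
[269.3  35.7] [265  33   8   7  28] [array([-12.6,  48.8]), array([-22.9,  42.6]), array([-30.9,  37.9])]
[289.2  41.5] [272  39  38   7 135] [array([-19.9,  28.4]), array([-29.3,  24.9]), array([-36.6,  22.1])]
[317.9  73.7] [311  59  14  31 396] [array([-54.5,  -0.5]), array([-59.5,  -0.4]), array([-63.4,  -0.4])]
[382.   80.5] [381  73   4  16  25] [array([-59.9, -65.8]), array([-64.2, -57.4]), array([-67.6, -51. ])]
[413.2 195.1] [408 192  11   7  57] [array([-181.2, -104.8]), array([-170.2,  -91.6]), array([-161.8,  -81.3])]
S
[291.9 162.7] [289 158   7  10  52] [array([101.3, -32.8]), array([63.2,  6. ]), array([33.7, 36.1])]
[31
[... 404 characters left out ...]
122.3,   74.7])]
[305.7 199.6] [296 191  23  20 123] [array([-63.1,  80.1]), array([-93. , 113.3]), array([-116.3,  139.1])]
T
[327.5 136. ] [326 131   4  11  44] [array([48.4, 43.4]), array([37.9, 44.6]), array([29.8, 45.5])]
[366.6 156.5] [361 151  10  11  25] [array([ -7.4, -53.1]), array([-15.5, -47.8]), array([-21.7, -43.7])]
[340.5 209.9] [335 182   9  51 174] [array([-139.9,   17.4]), array([-142.4,   19.7]), array([-144.2,   21.5])]
[329.1 212.1] [326 211   7   3  15] [array([-144.7,   46. ]), array([-146.9,   47.1]), array([-148.6,   47.9])]
1 [array([317.4,  76.6]), array([320.9, 185.6]), array([346.4, 176.8])]
2 [array([317.5,  72. ]), array([321.1, 176.9]), array([347.4, 174.6])]
```

Both tabs are in place (side view blobs within 1 px of home), and the rib has not moved. So the cover stalled before the hook cammed. I'll retry, pushing nearer the free edge and a little lower.

servo_tool([
  [[8, 25, 0, 0, 0, 0, 0], [16, 46, 0, 0, 0, 0, 0], [16, 46, 0, 0, 0, 0, 0], [16, 46, 0, 0, 0, 0, 0], [16, 46, 0, 0, 0, 0, 0], [0, 0, 40, 0, 0, 0, 0], [0, 0, 50, 0, 0, 0, 0], [0, 0, 45, 0, 0, 0, 0], [0, 0, 18, 0, 0, 0, 0], [-8, -15, 0, 0, 0, 0, 0], [-8, -12, 0, 0, 0, 0, 0], [-7, -6, 0, 0, 0, 0, 0], [-5, -6, 0, 0, 0, 0, 0], [0, 0, 0, 0, 0, 0, 0]],
])

```text
t: 58.12
eef_pos: [0.5123, -0.1862, 0.0978]
tool_rot: [1.0, 0.026, 0.0, 0.0]
force: [0.3, -0.9, 0.5]
gripper_width: -0.0001
finger_force: 0.2
```

```bash
cat > path.py <<'E'
from h import *
def P(t,rho=.012,y=.118): return np.array([0,-65])+ (R.from_euler('z',t).apply([-84-rho*1e3,y*1e3,0]))[:2]
if __name__=='__main__':
    import sys
    cov2(); s=r.get_state(); a=Rc.inv().apply(np.array(s['eef_pos'])-c0)[:2]*1e3
    for t in map(float,sys.argv[1:]):
        b=P(t); print(t,'at',np.round(b,1),'tool step',np.round([b[0]-a[0],-(b[1]-a[1])],1)); a=b
E
python3 path.py 1.5 1.25 1.0 .75 .5 .3 .2 .15 .1 .05 0
```

```text
t 58.12 tcp [ 0.5123 -0.1862  0.0978] tool yaw deg 2.96 z [ 0.001 -0.001 -1.   ] F [ 0.3 -0.9  0.5] w -0.1 0.2
chamber tcp [-123.5 -169.1   97.8]
top cover_pane 0.78 [-108.7 -165.9  156. ]
top latch_rib 0.69 [ 27.6  48.2 171. ]
side cover_pane 0.73 [-119.7 -144.2  156. ]
side latch_rib 0.56 [ 23.9  43.2 171. ]
1.5 at [-124.5 -152.4] tool step [ -1.2 -17.4]
1.25 at [-142.3 -118.9] tool step [-17.8 -33.5]
1.0 at [-151.2  -82. ] tool step [ -8.9 -36.9]
0.75 at [-150.7  -44.1] tool step [  0.5 -37.9]
0.5 at [-140.8   -7.5] tool step [  9.9 -36.6]
0.3 at [-126.6   19.4] tool step [ 14.2 -26.8]
0.2 at [-117.5   31.6] tool step [  9.1 -12.2]
0.15 at [-112.6   37.3] tool step [ 5.  -5.8]
0.1 at [-107.3   42.8] tool step [ 5.3 -5.5]
0.05 at [-101.8   48.1] tool step [ 5.5 -5.2]
0.0 at [-96.  53.] tool step [ 5.8 -4.9]
```

servo_tool([
  [[-0.6, -8.7, 0, 0, 0, 0, 0], [-0.6, -8.7, 0, 0, 0, 0, 0], [-6, -11.2, 0, 0, 0, 0, 0], [-6, -11.2, 0, 0, 0, 0, 0], [-6, -11.2, 0, 0, 0, 0, 0], [-3, -12.3, 0, 0, 0, 0, 0], [-3, -12.3, 0, 0, 0, 0, 0], [-3, -12.3, 0, 0, 0, 0, 0], [0.2, -12.6, 0, 0, 0, 0, 0], [0.2, -12.6, 0, 0, 0, 0, 0], [0.2, -12.6, 0, 0, 0, 0, 0], [3.3, -12.2, 0, 0, 0, 0, 0], [3.3, -12.2, 0, 0, 0, 0, 0], [3.3, -12.2, 0, 0, 0, 0, 0], [7, -13, 0, 0, 0, 0, 0], [7, -13, 0, 0, 0, 0, 0], [0, 0, 0, 0, 0, 0, 0]],
])

```text
t: 60.55
eef_pos: [0.4996, 0.0034, 0.0971]
tool_rot: [1.0, 0.027, 0.0, -0.0]
force: [-0.9, -0.5, 0.5]
gripper_width: 0.0004
finger_force: 0.6
```

servo_tool([
  [[5, -6, 0, 0, 0, 0, 0], [3, -4, 0, 0, 0, 0, 0], [0, 0, 0, 0, 0, 0, 0]],
])

```text
t: 60.92
eef_pos: [0.5067, 0.0121, 0.097]
tool_rot: [1.0, 0.026, 0.0, -0.0]
force: [-1.4, -0.2, -0.0]
gripper_width: 0.0001
finger_force: 0.6
```

```bash
cat >> h.py <<'E'
def theta():
    S=snap('side');g=S['color'].astype(int); br=(g[:,:,0]-g[:,:,2]>45)&(g[:,:,0]>90)
    th=lambda t,x,y,z:c0+Rc.apply(np.array([0,-.065,z])+R.from_euler('z',t).apply([x,y,0])); out=[]
    for t in np.arange(-.05,.5,.025):
        q=[]
        for a,b in [((-.080,.127,.034),(-.080,.127,.156)),((-.080,.003,.154),(-.080,.127,.154)),((-.080,.127,.153),(-.002,.127,.153))]:
            for f in np.linspace(.05,.95,40):
                u,v=proj(S,th(t,*(np.array(a)*(1-f)+np.array(b)*f))).round().astype(int); q.append(br[v,u])
        out.append((round(np.mean(q),2),round(t,3)))
    print('theta',sorted(out)[-4:])
    blobs(S,False,(280,300,150,172),(.171,)); blobs(snap('top'),False,(315,335,125,145),(.171,))
E
python3 -c "
from h import *
s=rep();print(Rc.inv().apply(np.array(s['eef_pos'])-c0)*1e3);theta()"
```

```text
t 60.92 tcp [0.5067 0.0121 0.097 ] tool yaw deg 2.94 z [ 0.  0. -1.] F [-1.4 -0.2 -0. ] w 0.1 0.6
[-118.59553771   29.0753361    97.0021152 ]
theta [(np.float64(0.21), np.float64(0.15)), (np.float64(0.26), np.float64(0.175)), (np.float64(0.45), np.float64(0.225)), (np.float64(0.49), np.float64(0.2))]
[291.8 162.7] [289 158   7  10  51] [array([33.9, 36.2])]
[327.6 136. ] [326 131   5  11  46] [array([29.9, 45.3])]
```

servo_tool([
  [[2.5, -2.9, 0, 0, 0, 0, 0], [2.5, -2.9, 0, 0, 0, 0, 0], [0, 0, 0, 0, 0, 0, 0]],
])

```text
t: 61.4
eef_pos: [0.51, 0.0164, 0.0968]
tool_rot: [1.0, 0.025, -0.002, 0.001]
force: [-4.1, -2.7, 2.1]
gripper_width: -0.0004
finger_force: 2.3
```

servo_tool([
  [[2.5, -2.7, 0, 0, 0, 0, 0], [0, 0, 0, 0, 0, 0, 0]],
])

```text
t: 61.65
eef_pos: [0.5102, 0.0174, 0.0964]
tool_rot: [1.0, 0.025, -0.004, 0.002]
force: [-8.2, -6.0, 5.3]
gripper_width: 0.0
finger_force: 4.6
```

```bash
python3 -c "
from h import *
s=rep();print(Rc.inv().apply(np.array(s['eef_pos'])-c0)*1e3);theta()"
```

```text
t 61.65 tcp [0.5102 0.0174 0.0964] tool yaw deg 2.82 z [-0.008 -0.005 -1.   ] F [-8.2 -6.   5.3] w 0.0 4.6
[-114.88180614   34.26662776   96.40091831]
theta [(np.float64(0.21), np.float64(0.1)), (np.float64(0.27), np.float64(0.125)), (np.float64(0.42), np.float64(0.175)), (np.float64(0.48), np.float64(0.15))]
[291.7 162.8] [288 158   8  10  52] [array([33.7, 37.1])]
[327.5 136.1] [326 131   4  11  43] [array([29.6, 45.6])]
```

The cover is stopped rigidly at θ ≈ 0.16 and the latch has not moved. I'll sample the hook and post area numerically on the roof plane from the wrist camera, which is right above it.

```bash
cat >> h.py <<'E'
def grid(p,xs,ys,z,wrist=True):
    g=cv2.cvtColor(p['color'],cv2.COLOR_RGB2GRAY).astype(np.float32); b=(p['color'][:,:,0].astype(int)-p['color'][:,:,2])
    for x in xs:
        row=''
        for y in ys:
            u,v=proj(p,c0+Rc.apply([x/1e3,y/1e3,z]),wrist); i,j=int(round(v)),int(round(u))
            row+=' ' if not(0<=i<400 and 0<=j<640) else ('#' if b[i,j]>35 else '%x'%min(15,int(g[i,j]//14)))
        print('%4d'%x,row)
E
python3 -c "
from h import *
W=snap('wrist'); print('cols y 78 -> 20 step 2')
grid(W,range(40,-90,-3),range(78,14,-2),.165)"
```

```text
cols y 78 -> 20 step 2
  40                                 
  37                                 
  34                                 
  31                                 
  28                                 
  25                                 
  22                                 
  19                                 
  16                                 
  13                                 
  10                                 
   7                                 
   4                                 
   1                                 
  -2 9999898                         
  -5 99989889888734455555555555555555
  -8 99899988888732235555555555555555
 -11 88898889788832225444444444444445
 -14 88988889778833225555558855555797
 -17 9888889877883522254454554689999a
 -20 9989889877778888886999999999999a
 -23 999988897787888a88599aaaa9aaaa99
 -26 99999999633336877888889999888899
 -29 999999998###778788888aaaaaaaaa99
 -32 999999998#67773488888aaa99a99999
 -35 99999a999777738888875a9999999999
 -38 999999997774338889aaaa9999999999
 -41 999999977733335888aaaa9999999999
 -44 999a999a78444#4888aaaa9999999978
 -47 999999a9995###4888aaaa9999999988
 -50 999a99a9a96####888aaaaa999999978
 -53 a99aa999a99####6889abba9a9999988
 -56 99999999999####4889bbbba99999a88
 -59 99999999999####4889babb99a999998
 -62 9aa9aa999996####889aabaa99998888
 -65 aa9999999998####8888888888888888
 -68 aa999a999999####5888888989999888
 -71 99aa99999999####4888898889889998
 -74 aa99a9999999#####788888898989989
 -77 a9a9a99999997####788988898888898
 -80 9999999999999####588888889888988
 -83 9999999999999####488898888888889
 -86 9a999999999995###488887888888888
 -89 99999999999996####88888877554454
```

servo_tool([
  [[3, -1, 0, 0, 0, 0, 0], [2, -1, 0, 0, 0, 0, 0], [0, 0, 0, 0, 0, 0, 0]],
])

```text
t: 62.18
eef_pos: [0.5102, 0.0179, 0.0961]
tool_rot: [1.0, 0.024, -0.009, 0.004]
force: [-19.9, -8.6, 15.0]
gripper_width: 0.0002
finger_force: 10.2
```

servo_tool([
  [[3, -1, 0, 0, 0, 0, 0], [0, 0, 0, 0, 0, 0, 0]],
])

```text
t: 62.42
eef_pos: [0.5104, 0.0185, 0.0959]
tool_rot: [1.0, 0.024, -0.012, 0.004]
force: [-24.4, -9.5, 19.0]
gripper_width: -0.0001
finger_force: 13.0
```

```bash
python3 -c "
from h import *
s=rep();print(Rc.inv().apply(np.array(s['eef_pos'])-c0)*1e3,s['wrist_torque']);theta()
W=snap('wrist');grid(W,range(-17,-50,-2),range(78,34,-1),.165)"
```

```text
t 62.42 tcp [0.5104 0.0185 0.0959] tool yaw deg 2.76 z [-0.024 -0.009 -1.   ] F [-24.4  -9.5  19. ] w -0.1 13.0
[-114.54930012   35.34577515   95.8647633 ] [-1.75059753  4.68807071  0.07163679]
theta [(np.float64(0.17), np.float64(0.1)), (np.float64(0.18), np.float64(0.125)), (np.float64(0.3), np.float64(0.175)), (np.float64(0.4), np.float64(0.15))]
[291.3 163. ] [288 159   8   9  53] [array([34. , 38.6])]
[326.9 136. ] [325 131   5  11  51] [array([29.9, 46.9])]
 -17 99888888888898777777887348722222245555555567
 -19 99999888888988777777787548885757788999999999
 -21 9999999889988877777777788888888887769999a9a9
 -23 99999999988888777777777888888877777578888888
 -25 999999a9998898777777777778888a98888888888899
 -27 99999999999988887443334367877778888888888aaa
 -29 9999999a9999999995####67777887688888888889aa
 -31 999999999999999996##677777773358888888888699
 -33 999999999a9999999857777777336888888888885a99
 -35 999a9999999999a9977777775336888889976559aa99
 -37 9999999999999987777777433335888888aaaaaaaa99
 -39 99999999999987777777433333338889889aaaaaaa99
 -41 9999999999997777774333333333688888aaaaaaaa99
 -43 9aa99999999999774475433333346888889aaaaaaaa9
 -45 99a9999999a999999996########4888889aaaaaaaa9
 -47 9a99a9999a9999999a98########4788888aaaaabaaa
 -49 9a999999aa99a99aa9995#######4688888aaaabbaba
```

The latch is now moving: the rib shifted +1.4 mm, so this is the cam at work, only with a lot of friction. Much of my force is wasted vertically, so I'll relieve z and push more along the arc.

servo_tool([
  [[0, -2, -3, 0, 0, 0, 0], [1, -2, -2, 0, 0, 0, 0], [1, -2, 0, 0, 0, 0, 0], [0, 0, 0, 0, 0, 0, 0]],
])

```text
t: 63.08
eef_pos: [0.51, 0.0194, 0.0968]
tool_rot: [1.0, 0.023, -0.014, 0.007]
force: [-18.7, -16.4, -3.4]
gripper_width: 0.0001
finger_force: 10.6
```

```bash
python3 -c "
from h import *
s=rep();print(Rc.inv().apply(np.array(s['eef_pos'])-c0)*1e3,s['wrist_torque']);theta()"
```

```text
t 63.08 tcp [0.51   0.0194 0.0968] tool yaw deg 2.59 z [-0.028 -0.015 -0.999] F [-18.7 -16.4  -3.4] w 0.1 10.6
[-114.91983225   36.23796609   96.76519787] [-3.24773323e+00  3.59635834e+00  4.52513416e-04]
theta [(np.float64(0.17), np.float64(0.1)), (np.float64(0.19), np.float64(0.125)), (np.float64(0.28), np.float64(0.175)), (np.float64(0.43), np.float64(0.15))]
[291.3 163. ] [288 159   8   9  53] [array([34. , 38.6])]
[326.9 136. ] [325 131   5  11  51] [array([29.9, 46.9])]
```

```bash
python3 -c "
from h import *
W=snap('wrist')
for z in(.106,.142): print(z,[np.round(proj(W,c0+Rc.apply([x/1e3,y/1e3,z]),True)) for x,y in((-45,7),(-45,-7),(-71,-7),(-71,7))])
blobs(W,True,(330,640,60,260),(.106,.142),thr=60,mn=30)
print('plane .142, y 30 -> -30 step 2');grid(W,range(-20,-112,-3),range(30,-32,-2),.142)"
```

```text
0.106 [array([374., 119.]), array([400., 120.]), array([398., 169.]), array([372., 169.])]
0.142 [array([391., 124.]), array([424., 125.]), array([420., 187.]), array([388., 188.])]
[539.3  65.4] [507  29  47 137 339] [array([ -4.5, -97.9]), array([-12.1, -66.7])]
[609.4 171.1] [598 150  28  50  90] [array([ -67.2, -186. ]), array([ -60.3, -134.4])]
[622.8 206. ] [ 596  157   44   98 2882] [array([ -95.9, -219.8]), array([ -82.4, -160.5])]
plane .142, y 30 -> -30 step 2
 -20 8888888999999998888899999999989
 -23 aaaaaaa99999999a9999b9999999999
 -26 aaaaaa999999999999a9a9999999999
 -29 9999999999999999999999999888899
 -32 9999999999999999999999999889999
 -35 9999999999999999999999999889999
 -38 9999999999999999999999999888999
 -41 9999999999999999999999999888899
 -44 9999999888887788889999999888999
 -47 9999999878788888888999999889999
 -50 a999999878888877777999999888999
 -53 9999999888778877877999999888999
 -56 9999999788777787888999998888999
 -59 9999999888778777887999998888999
 -62 9999999988887878788888888888888
 -65 9999888888777878787888888788888
 -68 8888888888888777887888888888888
 -71 8898988988888898888888888878888
 -74 9999899988989889988989888888888
 -77 9988988898899899889989888888888
 -80 8899888998898898888989888888998
 -83 8898989988999989988998888888999
 -86 8899888999989888899988998888999
 -89 8888899889888989989888888888888
 -92 8888888888889888888888888888766
 -95 8888888888888888876764333333334
 -98 8888887876543333333333343333333
-101 44444444333333333333333334458ab
-104 3444444333334345687999884466bbb
-107 4344576889a9aaaa9aaaaa974467bbb
-110 3333499999aaaaa999aaa9993467bbb
```

servo_tool([
  [[2.5, -2, 0, 0, 0, 0, 0], [0, 0, 0, 0, 0, 0, 0], [0, 0, 0, 0, 0, 0, 0]],
])

```text
t: 63.6
eef_pos: [0.51, 0.0195, 0.0967]
tool_rot: [1.0, 0.022, -0.017, 0.008]
force: [-23.9, -20.3, 3.1]
gripper_width: -0.0003
finger_force: 13.7
```

```bash
python3 -c "
from h import *
s=rep();print(Rc.inv().apply(np.array(s['eef_pos'])-c0)*1e3,s['joint_pos'],s['joint_efforts']);theta()"
```

```text
t 63.6 tcp [0.51   0.0195 0.0967] tool yaw deg 2.51 z [-0.034 -0.018 -0.999] F [-23.9 -20.3   3.1] w -0.3 13.7
[-114.96906866   36.38985921   96.68040271] [ 0.15597497  0.30267242 -0.33979191  1.95002248  0.13702863  0.9460659
 -1.78040038] [ -9.85728979 -37.84973502 -11.62677526 -35.57768583  -3.25541228
  -8.52523685   0.07771041]
theta [(np.float64(0.15), np.float64(0.1)), (np.float64(0.21), np.float64(0.175)), (np.float64(0.23), np.float64(0.125)), (np.float64(0.36), np.float64(0.15))]
[291.3 163. ] [288 159   8   9  53] [array([34. , 38.6])]
[326.9 136. ] [325 131   5  11  50] [array([29.8, 47. ])]
```

The networks can segment the latch and cover parts, so I'll locate post and hook with their masks.

```bash
python3 -c "
from h import *
W=snap('wrist')
L=[m for m in r.silhouettes(W,'latch')][:2];C=[m for m in r.silhouettes(W,'cover')][:2]
for n,q in(('latch',L),('cover',C)): print(n,[(round(m['conf'],2),np.round(np.array(m['box'])*[640,400,640,400])) for m in q])
hs=cv2.cvtColor(W['color'],cv2.COLOR_RGB2HSV)
print('cols y 74->40; l latch c cover b both')
for x in range(-8,-52,-2):
    row='';row2=''
    for y in range(74,39,-1):
        u,v=proj(W,c0+Rc.apply([x/1e3,y/1e3,.165]),True);i,j=int(round(v)),int(round(u))
        if not(0<=i<400 and 0<=j<640): row+=' ';row2+=' ';continue
        a=any(m['mask'][i,j] for m in L);b=any(m['mask'][i,j] for m in C);row+='b' if a and b else 'l' if a else 'c' if b else '.'
        row2+='%x'%min(15,hs[i,j,2]//14)
    print('%4d'%x,row,row2)
"
```

```text
latch [(0.58, array([218.,   0.,  79., 128.]))]
cover [(0.66, array([235.,  32., 338., 247.])), (0.57, array([565.,   1.,  75.,  48.]))]
cols y 74->40; l latch c cover b both
  -8 ..........lllllllllll.............. 99999999997888888863333323455555555
 -10 ..........lllllllllll.............. 99989999997788888853332323455443444
 -12 ..........lllllllllll.............. 99999999997777888863333222455555555
 -14 ..........lllllllllll.............. 99999999997777888854333323344444444
 -16 ..........lllllllllll.............. 99999999997777888863462333324555555
 -18 ..........lllllllllll.........ccccc 99999999997777788853588433346889999
 -20 ..........llllllllllllllllllllllccc 9999999999777777888888888888888799a
 -22 ..........llllllllllllllllllllllccc 9aa99999997777777878788888788775788
 -24 ..........lllllllllllllllllllll.ccc aa9aa999997777777778888888887777888
 -26 ..........llllllllllllllllllccccccc aa9aaa99997543554455568878778888888
 -28 .............ccccccllllllllcccccccc aaaaaaaa999986666557788877788888888
 -30 .............cccc.lllllllllcccccccc aaaaaaaaa99996666677778875588888888
 -32 .............cc.lllllllllcccccccccc aaaaaaaaaa9997677777777337888888888
 -34 ..............lllllllllcccccccccccc aaaaaaaaaaaa98777777743788889888887
 -36 ............lllllllllcccccccccccccc aaaaaaaaaaa9777777743437888899aaaaa
 -38 ..........lllllllllcccccccccccccccc aaa9aaa9a97777777433343488888aaaaaa
 -40 ........lllllllllcccccccccccccccccc aaaaaaa8777777743333444489888aaaaab
 -42 .........llllllcccccccccccccccccccc aaaaaaaa977774454444444488888aaaaaa
 -44 ...........l...cccccccccccccccccccc aaaaaaaaaa96899656666665688889aaaaa
 -46 ................ccccccccccccccccccc aaaaaaa9aa9aaaa766666666488889aaaaa
 -48 ................ccccccccccccccccccc aaaaaaaaaaaaaaa966666666578888aabba
 -50 ................ccccccccccccccccccc 9aaaaaaaaaaaaaa966666666678888ababb
```

```bash
cat > old.py <<'E'
from h import *
def old(img,pos,quat):
    W=snap('wrist');s=r.get_state();rel=R.from_quat(s['tool_rot']).inv()*att(W)
    p=dict(W);p['color']=cv2.imread(img)[:,:,::-1].copy();p['position']=np.array(pos);p['attitude']=(R.from_quat(quat)*rel).as_quat();return p
def val(p,xs,ys,z):
    hs=p['color'].max(2)
    for x in xs:
        row=''
        for y in ys:
            u,v=proj(p,c0+Rc.apply([x/1e3,y/1e3,z]),True);i,j=int(round(v)),int(round(u)); b=int(p['color'][i,j,0])-int(p['color'][i,j,2]) if 0<=i<400 and 0<=j<640 else 0
            row+=' ' if not(0<=i<400 and 0<=j<640) else '#' if b>25 else '%x'%min(15,hs[i,j]//14)
        print('%4d'%x,row)
E
python3 -c "
from old import *
p=old('pics/w6.png',[.6513,-.0376,.4481],[1,.027,.001,0]); print('shut: y 74->30 step1')
val(p,range(48,-60,-2),range(74,30,-1),.165)"
```

```text
shut: y 74->30 step1
  48 9999a9999999############56888888989999999999
  46 99999999999987777777777777777888888888888877
  44 9999999a999988876543555445556777877788888765
  42 99999a99999987764332233233322234455556666655
  40 99999999999988754332332333323333245656556554
  38 99999999999988754333333333222222345556555554
  36 99999999999988754333333323322222335665565554
  34 99999999999987753233333323222222245655555554
  32 99999999999988763333333332222232235555655555
  30 99999999999988764333233232322232235555556554
  28 99999999999988864332333322222222335556565555
  26 99999999999988643333333332222222235555565655
  24 99999999999888643333333222322233335556666545
  22 99999999999988743333333322332333335556665545
  20 999999a9999988753333333332222332235655555545
  18 99999999999988753333333323223333455677777655
  16 a9999999999988887654445566666666778888888755
  14 aaa99999999988888876567888888878888888888755
  12 aaa99999999988888886544556777777778999999999
  10 aaaa999999998888988644445788888888999aa99999
   8 aaaaa999999998888886544457888888899999aa9aaa
   6 aaaaaaaa9a99988898875444
[... 920 characters left out ...]

 -32 aaaaaaaaaaa8#####7888888788899999999999999ab
 -34 aaaaaaaaaaa9###78888888789999999999999999abb
 -36 aaaaaaaaaa9#77888888888999999999999999999abb
 -38 aaaaaaaaaa9888888876789999999999999999999aab
 -40 aaaaaaaaa99888887655689999999999999999999aab
 -42 9aaaaaaaa98888876###6889999999999999999999ab
 -44 9aaaaaaaaaa987######6899999999999999999999aa
 -46 89aaaaaaaaa##########89999999999999999988999
 -48 79aaaaaaaa99#########79999999999999999898899
 -50 79aaaaaaaa9##########78999999999998888898898
 -52 79aaaaaaaa9#########789999999999988888998888
 -54 79aaaaaaaa9#########789999999988888989888899
 -56 7799aaaaaaa#########679999999888899988889999
 -58 779aaaaaaaa#########689999988899999888899999
```

The hook's front face is a roughly 45° ramp and the post is just biting on it, so static friction may be holding it. I'll back off a little and swing the cover in with some speed instead of leaning on it.

servo_tool([
  [[-16, 12, 0, 0, 0, 0, 0], [-14, 10, 0, 0, 0, 0, 0], [-6, 6, 0, 0, 0, 0, 0], [0, 0, 0, 0, 0, 0, 0], [14, -12, 0, 0, 0, 0, 0], [20, -16, 0, 0, 0, 0, 0], [0, 0, 0, 0, 0, 0, 0]],
])

```text
t: 64.78
eef_pos: [0.5235, 0.0346, 0.1012]
tool_rot: [1.0, 0.027, -0.001, -0.001]
force: [0.2, 0.5, -0.5]
gripper_width: -0.0001
finger_force: 0.2
```

```bash
python3 -c "
from h import *
s=rep();print(Rc.inv().apply(np.array(s['eef_pos'])-c0)*1e3);theta()"
```

```text
t 64.78 tcp [0.5235 0.0346 0.1012] tool yaw deg 3.09 z [-0.002  0.001 -1.   ] F [ 0.2  0.5 -0.5] w -0.1 0.2
[-100.67272584   50.74701615  101.17699452]
theta [(np.float64(0.19), np.float64(-0.025)), (np.float64(0.21), np.float64(0.0)), (np.float64(0.34), np.float64(0.025)), (np.float64(0.44), np.float64(0.05))]
[291.4 162.9] [288 159   8   9  52] [array([34.2, 37.9])]
[327.6 136. ] [326 131   5  11  45] [array([29.9, 45.2])]
```

It moved through, and the rib is back at its latched place. I'll press on gently to be sure, then back off and check.

servo_tool([
  [[3, 0, 0, 0, 0, 0, 0], [3, 0, 0, 0, 0, 0, 0], [0, 0, 0, 0, 0, 0, 0]],
])

```text
t: 65.25
eef_pos: [0.5276, 0.0339, 0.1021]
tool_rot: [1.0, 0.026, -0.002, -0.0]
force: [-7.5, 3.1, 4.6]
gripper_width: 0.0003
finger_force: 3.5
```

servo_tool([
  [[3, 0, 0, 0, 0, 0, 0], [2, 0, 0, 0, 0, 0, 0], [0, 0, 0, 0, 0, 0, 0]],
])

```text
t: 65.62
eef_pos: [0.5288, 0.035, 0.102]
tool_rot: [1.0, 0.026, -0.006, -0.001]
force: [-15.9, 4.5, 12.0]
gripper_width: 0.0003
finger_force: 7.8
```

```bash
python3 -c "
from h import *
s=rep();print(Rc.inv().apply(np.array(s['eef_pos'])-c0)*1e3);theta()"
```

```text
t 65.62 tcp [0.5288 0.035  0.102 ] tool yaw deg 3.0 z [-0.012  0.001 -1.   ] F [-15.9   4.5  12. ] w 0.3 7.8
[-95.30913039  50.81066165 101.98455953]
theta [(np.float64(0.18), np.float64(0.025)), (np.float64(0.28), np.float64(-0.05)), (np.float64(0.28), np.float64(-0.025)), (np.float64(0.32), np.float64(0.0))]
[291.9 162.7] [289 158   7  10  52] [array([33.7, 36.1])]
[327.6 134.5] [326 131   5   8  33] [array([33.4, 45.2])]
```

servo_tool([
  [[-10, 0, 0, 0, 0, 0, 0], [-20, 0, 0, 0, 0, 0, 0], [-20, 0, -10, 0, 0, 0, 0], [0, 0, -50, 0, 0, 0, 0], [0, 20, -50, 0, 0, 0, 0], [0, 40, -40, 0, 0, 0, 0], [0, 45, 0, 0, 0, 0, 0], [0, 45, 0, 0, 0, 0, 0], [0, 45, 0, 0, 0, 0, 0], [0, 0, 0, 0, 0, 0, 0]],
])

```text
t: 66.97
eef_pos: [0.4948, -0.1699, 0.2525]
tool_rot: [1.0, 0.021, 0.001, 0.001]
force: [0.8, -0.1, 0.3]
gripper_width: -0.0002
finger_force: 0.0
```

Run:
```python
from h import *
np.set_printoptions(precision=4,suppress=True)
cov2();theta();W=snap('wrist');S=snap('side')
blobs(S,False,(310,332,168,200),(.09,.13))
m=r.mark_of(W,'pot_knob')[:2];print('knob',[(x['conf'],atz(W,*px(x),.109,True)) for x in m])
g=cv2.cvtColor(W['color'],cv2.COLOR_RGB2GRAY)
t=tab(W,(.531,-.369),True,.118,30);print('knob blob',t)
go([.531,-.369,.25])
```

```text
t 66.97 tcp [ 0.4948 -0.1699  0.2525] tool yaw deg 2.46 z [ 0.002 -0.003 -1.   ] F [ 0.8 -0.1  0.3] w -0.2 0.0
chamber tcp [-140.1 -151.9  252.5]
top cover_pane 0.7 [-87.4  36.  156. ]
top latch_rib 0.51 [ 26.8  47.  171. ]
side cover_pane 0.77 [-92.   44.6 156. ]
side latch_rib 0.67 [ 23.2  44.6 171. ]
theta [(np.float64(0.48), np.float64(0.05)), (np.float64(0.52), np.float64(0.1)), (np.float64(0.53), np.float64(0.075)), (np.float64(0.55), np.float64(0.025))]
[291.9 162.8] [289 158   8  10  52] [array([33.5, 36.3])]
[327.7 135.8] [326 131   5  11  46] [array([30.4, 45.1])]
knob [(0.72, array([ 0.5296, -0.3691,  0.109 ]))]
knob blob (array([ 0.5314, -0.3648,  0.118 ]), array([499.1134, 164.9962]), array([ 13,  16,  31,  30, 785], dtype=int32), ((29.0, 30.0), 90.0))
move mm [ 25.7 206.5   2.2]
```

servo_tool([
  [[4, 22, 0, 0, 0, 0, 20], [4, 36, 0, 0, 0, 0, 60], [5, 36, 0, 0, 0, 0, 60], [5, 36, 0, 0, 0, 0, 60], [5, 36, 0, 0, 0, 0, 60], [3, 36, 0, 0, 0, 0, 60], [0, 0, 0, 0, 0, -6, 60], [0, 0, 0, 0, 0, -6, 60], [0, 0, 0, 0, 0, 0, 60], [0, 0, 0, 0, 0, 0, 60]],
])

```text
t: 68.78
eef_pos: [0.5305, -0.3659, 0.252]
tool_rot: [0.992, 0.129, -0.0, 0.0]
force: [0.3, 0.1, -0.6]
gripper_width: 0.06
finger_force: 0.0
```

Run:
```python
from h import *
np.set_printoptions(precision=4,suppress=True)
rep();go([.5294,-.3704,.0793]);W=snap('wrist');t=tab(W,(.531,-.369),True,.118,30);print('knob blob',t)
S=snap('side');
th=lambda t,x,y,z:c0+Rc.apply(np.array([0,-.065,z])+R.from_euler('z',t).apply([x,y,0]))
for nm,im in(('start',cv2.imread('pics/side0.png')[:,:,::-1]),('now',S['color'])):
    g=im.astype(int); br=(g[:,:,0]-g[:,:,2]>45)&(g[:,:,0]>90); o=[]
    for tt in np.arange(-.05,.16,.025):
        q=[]
        for a,b in [((-.080,.127,.034),(-.080,.127,.156)),((-.080,.003,.154),(-.080,.127,.154))]:
            for f in np.linspace(.05,.95,60):
                u,v=proj(S,th(tt,*(np.array(a)*(1-f)+np.array(b)*f))).round().astype(int); q.append(br[v,u])
        o.append(round(np.mean(q),2))
    print(nm,o)
a=cv2.imread('pics/side0.png').astype(int)[130:240,262:345];b=S['color'][130:240,262:345,::-1].astype(int);d=abs(a-b).max(2)>40;print('chamber px changed',d.sum(),np.argwhere(d).mean(0)+[130,262] if d.any() else '')
```

```text
t 68.78 tcp [ 0.5305 -0.3659  0.252 ] tool yaw deg 14.8 z [-0.    -0.001 -1.   ] F [ 0.3  0.1 -0.6] w 60.0 0.0
move mm [ -2.2   4.  172.7]
knob blob (array([ 0.5325, -0.3707,  0.118 ]), array([321.6152, 185.1725]), array([ 19,  14,  29,  31, 829], dtype=int32), ((30.0, 28.0), 90.0))
start [np.float64(0.02), np.float64(0.01), np.float64(0.2), np.float64(0.07), np.float64(0.19), np.float64(0.31), np.float64(0.28), np.float64(0.24), np.float64(0.19)]
now [np.float64(0.03), np.float64(0.02), np.float64(0.22), np.float64(0.29), np.float64(0.2), np.float64(0.33), np.float64(0.33), np.float64(0.28), np.float64(0.24)]
chamber px changed 10 [183.1 320. ]
```

Only the two tabs differ from the starting side picture, so the cover is shut and latched just as at the start. Now I grasp the knob.

servo_tool([
  [[-2.2, 4, 40, 0, 0, 0, 60], [0, 0, 50, 0, 0, 0, 60], [0, 0, 40, 0, 0, 0, 60], [0, 0, 25, 0, 0, 0, 60], [0, 0, 13, 0, 0, 0, 60], [0, 0, 4.5, 0, 0, 0, 60], [0, 0, 0, 0, 0, 0, 50], [0, 0, 0, 0, 0, 0, 24], [0, 0, 0, 0, 0, 0, 24], [0, 0, 0, 0, 0, 0, 24], [0, 0, 0, 0, 0, 0, 24], [0, 0, 0, 0, 0, 0, 24]],
], squeeze=30)

```text
t: 70.38
eef_pos: [0.5306, -0.3702, 0.081]
tool_rot: [0.992, 0.13, 0.001, 0.001]
force: [-0.2, -1.4, 5.6]
gripper_width: 0.029
finger_force: 33.2
```

```bash
python3 -c "
from h import *
s=rep();p=np.array(s['eef_pos']);go([p[0]-.006,p[1]+.190,p[2]]);go([.5236,-.1802,p[2]])"
```

```text
t 70.38 tcp [ 0.5306 -0.3702  0.081 ] tool yaw deg 14.91 z [ 0.002 -0.002 -1.   ] F [-0.2 -1.4  5.6] w 29.0 33.2
move mm [  43.1 -185.1   -0.3]
move mm [  42.2 -185.4   -0.3]
```

servo_tool([
  [[1.1, -4.6, 0, 0, 0, 0, 24], [2.3, -9.8, 0, 0, 0, 0, 24], [2.3, -9.8, 0, 0, 0, 0, 24], [2.3, -9.8, 0, 0, 0, 0, 24], [2.3, -9.8, 0, 0, 0, 0, 24], [2.3, -9.8, 0, 0, 0, 0, 24], [2.3, -9.8, 0, 0, 0, 0, 24], [2.3, -9.8, 0, 0, 0, 0, 24], [2.3, -9.8, 0, 0, 0, 0, 24], [2.3, -9.8, 0, 0, 0, 0, 24], [2.3, -9.8, 0, 0, 0, 0, 24], [2.3, -9.8, 0, 0, 0, 0, 24], [2.3, -9.8, 0, 0, 0, 0, 24], [2.3, -9.8, 0, 0, 0, 0, 24], [2.3, -9.8, 0, 0, 0, 0, 24], [2.3, -9.8, 0, 0, 0, 0, 24], [2.3, -9.8, 0, 0, 0, 0, 24], [2.3, -9.8, 0, 0, 0, 0, 24], [2.3, -9.8, 0, 0, 0, 0, 24], [0.7, -3.8, 0, 0, 0, 0, 24]],
])

```text
t: 72.88
eef_pos: [0.5253, -0.1833, 0.0813]
tool_rot: [0.992, 0.13, 0.002, 0.003]
force: [0.2, -6.6, 4.7]
gripper_width: 0.0292
finger_force: 32.9
```

Run:
```python
from h import *
np.set_printoptions(precision=4,suppress=True)
s=rep();W=snap('wrist');q=R.from_quat(s['tool_rot']);g=cv2.cvtColor(W['color'],cv2.COLOR_RGB2GRAY).astype(float)
# radial profile on the plate plane from nominal near centre: dark ring (~.062) and pot base edge (~.053)
c=np.array([.526,-.179,.024])
for a in(-50,-35,-20,0,20,35,50):
    d=q.apply([np.cos(np.radians(a)),np.sin(np.radians(a)),0]);v=[]
    for rr in np.arange(.044,.076,.001):
        u,w=proj(W,c+d*rr,True); v.append(cv2.getRectSubPix(g.astype(np.float32),(1,1),(float(u),float(w)))[0,0])
    v=np.array(v); i=14+v[14:26].argmin(); print(a,'ring r',44+i,'|',' '.join('%d'%(x//10) for x in v))
```

```text
t 72.88 tcp [ 0.5253 -0.1833  0.0813] tool yaw deg 14.89 z [ 0.004 -0.006 -1.   ] F [ 0.2 -6.6  4.7] w 29.2 32.9
-50 ring r 63 | 13 13 13 13 14 13 13 13 14 16 17 17 17 16 14 13 12 10 7 5 5 6 9 11 11 11 11 11 11 11 11 11
-35 ring r 64 | 13 13 13 13 12 10 10 11 11 11 11 11 11 11 11 11 11 9 6 5 4 6 9 11 11 10 11 11 11 11 11 11
-20 ring r 63 | 13 13 13 10 8 6 7 10 11 11 11 11 11 11 11 11 11 9 6 5 5 7 10 10 11 11 11 11 11 11 11 11
0 ring r 63 | 12 12 12 9 7 6 6 7 9 11 11 11 11 11 11 11 10 8 5 5 5 8 10 11 11 11 11 11 11 11 11 11
20 ring r 62 | 12 12 12 12 12 10 7 6 6 8 13 16 17 17 17 17 15 10 7 7 11 16 17 17 17 17 17 17 17 17 17 17
35 ring r 62 | 13 13 13 13 13 13 13 13 12 8 7 8 10 11 11 13 12 8 7 8 12 16 17 17 18 18 19 19 19 19 19 19
50 ring r 61 | 13 13 13 13 13 13 13 13 13 13 13 13 13 12 10 9 7 6 6 8 12 13 13 13 13 12 13 13 13 13 16 18
```

The pot sits about 4 mm short towards the right (ring offset +1.2 mm, base offset -3.5 mm along the tool's y). I'll nudge it on.

servo_tool([
  [[0.4, -2, 0, 0, 0, 0, 24], [0.4, -2.2, 0, 0, 0, 0, 24], [0, 0, 0, 0, 0, 0, 24], [0, 0, 0, 0, 0, 0, 24]],
])

```text
t: 73.42
eef_pos: [0.5249, -0.1795, 0.0812]
tool_rot: [0.992, 0.129, 0.002, 0.003]
force: [0.8, -6.8, 5.9]
gripper_width: 0.0291
finger_force: 33.2
```

```bash
cat > ringchk.py <<'E'
from h import *
s=rep();W=snap('wrist');q=R.from_quat(s['tool_rot']);g=cv2.cvtColor(W['color'],cv2.COLOR_RGB2GRAY).astype(np.float32)
c=np.array([.526,-.179,.024])
for a in(-50,-35,-20,0,20,35,50):
    d=q.apply([np.cos(np.radians(a)),np.sin(np.radians(a)),0])
    v=[cv2.getRectSubPix(g,(1,1),tuple(map(float,proj(W,c+d*rr,True))))[0,0] for rr in np.arange(.044,.070,.001)]
    print(a,' '.join('%2d'%(x//10) for x in v))
E
python3 ringchk.py
```

```text
t 73.42 tcp [ 0.5249 -0.1795  0.0812] tool yaw deg 14.84 z [ 0.004 -0.006 -1.   ] F [ 0.8 -6.8  5.9] w 29.1 33.2
-50 13 13 13 13 13 14 14 13 13 13 13 14 16 16 14 13 12 10  7  5  5  6 10 11 11 11 11
-35 13 13 13 13 13 13 12 10  8 10 11 11 11 11 11 11 11  9  6  5  5  6  9 11 10 11 11
-20 13 13 13 13 13 10  7  6  8 10 11 11 11 11 11 11 11  9  6  4  5  7  9 11 11 11 11
0 12 12 12 12 10  7  6  7  7  9 11 11 11 11 11 11 10  8  5  5  5  8 10 11 11 11 11
20 13 13 13 13 13 11  8  7  7  8 11 14 17 17 17 17 15 10  7  7 11 16 17 17 17 17 17
35 13 13 13 13 13 13 13 12  9  8  9 11 11 11 12 14 13  9  7  8 13 17 19 19 19 19 19
50 13 14 13 13 13 13 13 13 13 13 13 13 11 11 12 11  8  6  6  8 11 13 13 13 13 12 13
```

servo_tool([
  [[0, -1.2, 0, 0, 0, 0, 24], [0, 0, 0, 0, 0, 0, 24], [0, 0, 0, 0, 0, 0, 40], [0, 0, 0, 0, 0, 0, 60], [0, 0, 0, 0, 0, 0, 60], [0, 0, -15, 0, 0, 0, 60], [0, 0, -30, 0, 0, 0, 60], [0, 0, -50, 0, 0, 0, 60], [0, 0, -50, 0, 0, 0, 60], [-20, 0, -30, 0, 0, 0, 60], [0, 0, 0, 0, 0, 0, 60], [0, 0, 0, 0, 0, 0, 60]],
])

```text
t: 74.97
eef_pos: [0.5037, -0.1789, 0.2543]
tool_rot: [0.992, 0.13, -0.0, -0.0]
force: [-0.2, -0.2, -0.0]
gripper_width: 0.0604
finger_force: 0.0
```

Run:
```python
from h import *
np.set_printoptions(precision=4,suppress=True)
rep();W=snap('wrist');t=tab(W,(.526,-.178),True,.118,30);print('knob',t[0],t[2])
for n,z in(('pot',.024),('pot_knob',.109)):
    for m in r.mark_of(W,n)[:1]: print(n,atz(W,*px(m),z,True),m['conf'])
# base/ring profile
c=np.array([.526,-.178,.024]);g=cv2.cvtColor(W['color'],cv2.COLOR_RGB2GRAY).astype(np.float32)
for a in(-60,-30,0,30,60,90):
    d=R.from_euler('z',np.radians(a+15)).apply([1,0,0]);v=[cv2.getRectSubPix(g,(1,1),tuple(map(float,proj(W,c+d*rr,True))))[0,0] for rr in np.arange(.044,.070,.001)]
    print(a,' '.join('%2d'%(x//10) for x in v))
S=snap('side');A=cv2.imread('pics/side0.png')[:,:,::-1].astype(int);D=abs(A-S['color'].astype(int)).max(2)>45
n,l,st,ce=cv2.connectedComponentsWithStats(D.astype('uint8'));print([(np.round(ce[i]),st[i,4]) for i in range(1,n) if st[i,4]>15])
```

```text
t 74.97 tcp [ 0.5037 -0.1789  0.2543] tool yaw deg 14.94 z [-0.  0. -1.] F [-0.2 -0.2 -0. ] w 60.4 0.0
knob [ 0.5258 -0.1794  0.118 ] [ 18  17  29  30 818]
pot [ 0.5256 -0.179   0.024 ] 0.66
pot_knob [ 0.5232 -0.1771  0.109 ] 0.67
-60 11 12 11 11 11 11 11 11 11 11 11 12 12 12 12 12 12 12 11  9 10 10 11 11 11 11 11
-30 12 12 12 12 12 12 12 12 12 12 11 11 12 12 13 13 12 10  8  7 10 13 14 15 16 16 16
0 12 12 12 12 12 11 11 12 12 12 12 11 10 10 10  9  8  7  5  5  6  7  9  9 10 10 10
30 11 11 11 11 12 12 12 12 12 12 11 11 10 10 10  9  9  7  6  5  6  7  8  9  9  9  9
60 12 11 11 11 11 11 11 11 11 11 12 12 11 11 11 11 10  8  7  7  9 12 14 15 15 15 15
90 12 12 12 12 11 12 12 11 11 12 12 12 12 11 11 12 12 12 12 12 12 13 14 16 16 17 17
[(array([444.,  15.]), np.int32(2773)), (array([558.,   8.]), np.int32(417)), (array([582.,   2.]), np.int32(28)), (array([615.,  48.]), np.int32(1130)), (array([538.,  97.]), np.int32(1647)), (array([584.,  39.]), np.int32(30)), (array([370.,  47.]), np.int32(45)), (array([381.,  47.]), np.int32(20)), (array([378.,  93.]), np.int32(1309)), (array([581., 118.]), np.int32(40)), (array([456., 182.]), np.int32(2083)), (array([580., 145.]), np.int32(102)), (array([550., 155.]), np.int32(367)), (array([511., 164.]), np.int32(63)), (array([526., 197.]), np.int32(63)), (array([561., 186.]), np.int32(41)), (array([548., 202.]), np.int32(60)), (array([547., 222.]), np.int32(108)), (array([490., 238.]), np.int32(25)), (array([539., 239.]), np.int32(18)), (array([487., 260.]), np.int32(631)), (array([498., 248.]), np.int32(25)), (array([546., 259.]), np.int32(125)), (array([541., 257.]), np.int32(22)), (array([320., 258.]), np.int32(105)), (array([277., 272.]), np.int32(16)), (array([517., 282.]), np.int32(43)), (array([289., 286.]), np.int32(128)), (array([524., 292.]), np.int32(105))]
```

```bash
python3 -c "
from h import *
print(r.close_job())"
```

```text
the job is handed in; nothing more can be done
None
```

The job is handed in: both disc carriers are home in slots 1 and 2, the cover is shut and latched, and the pot is back within about 1 mm of the near mark's middle; the cover first stalled on the latch ramp, at up to about 32 N on the fingers, and needed a faster second push.

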